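# Batch-test the battery packs in the hooded dock

## Task

Slide every battery pack on the bench, contact end first, under the hood of the test dock, one to a lane, until it is fully home against the stop. With all of them home, press the dock's keys fully down one at a time: the large middle one, then the left, then the right (left and right as the robot sees them). Then draw the packs out again, lay them all flat on the floor of the steel tray, upright as they were, and leave everything else on the bench alone.

Things in the scene. Friction and masses are not known exactly. Their poses are not given: they have to be found in the camera images.
- pack_a_mid (a point): grey plastic battery pack, 140 long (x) x 44 wide (y) x 44 high (z) mm, about 0.3 kg. This point is its centre, half-way up; x axis along its length towards the contact end, z up. The last 16 mm at the contact end (+x) is a narrower black nose (34 wide, 36 high) with two brass strips; the other end (-x), the tail, has black rubber bands. May be absent
- pack_a_nose (a point): centre of that pack's contact-end face, 70 mm from its centre; axes as the pack's
- pack_b_mid (a point): grey plastic battery pack, 140 long (x) x 44 wide (y) x 44 high (z) mm, about 0.3 kg. This point is its centre, half-way up; x axis along its length towards the contact end, z up. The last 16 mm at the contact end (+x) is a narrower black nose (34 wide, 36 high) with two brass strips; the other end (-x), the tail, has black rubber bands. May be absent
- pack_b_nose (a point): centre of that pack's contact-end face, 70 mm from its centre; axes as the pack's
- pack_c_mid (a point): grey plastic battery pack, 140 long (x) x 44 wide (y) x 44 high (z) mm, about 0.3 kg. This point is its centre, half-way up; x axis along its length towards the contact end, z up. The last 16 mm at the contact end (+x) is a narrower black nose (34 wide, 36 high) with two brass strips; the other end (-x), the tail, has black rubber bands. May be absent
- pack_c_nose (a point): centre of that pack's contact-end face, 70 mm from its centre; axes as the pack's
- dock: fixed battery test dock, base plate 8 mm thick, x -170 to 150 mm, y +-135 mm. Origin on the table under the middle of the hood's front edge; +x points into the dock (away from the robot), y left, z up. At x < 0 the plate is an open apron. A grey hood covers x = 0 to 80 mm: underside 60 mm, top 74 mm above the table; behind it a black housing of the same height carries three keys
- lane_1 (a point): end of the right lane: on its floor (8 mm above the table), at its stop; dock x = 80, y = -85 mm, axes as the dock's. Straight lane along x under the hood, 50 mm wide. On the apron (x -39 to 0) steel strips, tops 16 mm above the table, narrow from about 66 to 54 mm towards it. A pack home here has its nose at dock x = 80, centre at x = 10, and its tail sticks 60 mm out of the hood
- lane_2 (a point): end of the middle lane: on its floor (8 mm above the table), at its stop; dock x = 80, y = 0 mm, axes as the dock's. Straight lane along x under the hood, 50 mm wide. On the apron (x -39 to 0) steel strips, tops 16 mm above the table, narrow from about 66 to 54 mm towards it. A pack home here has its nose at dock x = 80, centre at x = 10, and its tail sticks 60 mm out of the hood
- lane_3 (a point): end of the left lane: on its floor (8 mm above the table), at its stop; dock x = 80, y = +85 mm, axes as the dock's. Straight lane along x under the hood, 50 mm wide. On the apron (x -39 to 0) steel strips, tops 16 mm above the table, narrow from about 66 to 54 mm towards it. A pack home here has its nose at dock x = 80, centre at x = 10, and its tail sticks 60 mm out of the hood
- tray: fixed shallow steel tray, 270 (x) x 190 (y) mm outside, walls 5 mm thick and 22 mm high, floor 5 mm thick; origin under its centre, on the table. Three packs fit side by side lying along its y (75 to 90 mm apart along x)
- key_middle_top (a point): large round white key (radius 18 mm) in the middle of the row of three on top of the dock, 70 mm apart; this point is the centre of its upper face; it is pressed straight down
- key_middle (a joint): travel of that key in m: 0 up, 0.006 fully down (about 4 N); springs back
- key_left_top (a point): small round white key (radius 13 mm) at the left (+y of the dock) of the row of three on top of the dock, 70 mm apart; this point is the centre of its upper face; it is pressed straight down
- key_left (a joint): travel of that key in m: 0 up, 0.006 fully down (about 4 N); springs back
- key_right_top (a point): small round white key (radius 13 mm) at the right (-y of the dock) of the row of three on top of the dock, 70 mm apart; this point is the centre of its upper face; it is pressed straight down
- key_right (a joint): travel of that key in m: 0 up, 0.006 fully down (about 4 N); springs back
- tape: roll of tape (90 across, 24 high, mm), not part of the job; origin at the centre of its underside
- driver: screwdriver (about 200 long, mm), not part of the job; origin at the centre of its underside
- cam_head: steel camera head (40 across, 85 high, standing, mm), not part of the job; origin at the centre of its underside
- tin: black tin (90 x 60 x 30, mm), not part of the job; origin at the centre of its underside
- spool: wooden spool (80 across, 50 high, mm), not part of the job; origin at the centre of its underside

How it is judged:
By the outcome, as a careful person would: the job done as asked, in the order asked, and still so for the second after the job is handed in, with the robot touching nothing.
Of pack_a, pack_b, pack_c only 2 to 3 are there at a start; the rules pass over those that are not, and their reading is None.
At some moment in a run one of pack_a, pack_b, pack_c may be knocked a few centimetres aside while the robot is not near it.
It also fails if it takes over 210 s, if anything falls off the work surface, if the arm or the gripper's body presses on something with over 40 N, if the wrist force passes 120 N, or if a joint passes its speed limit or range.

## Robot

A 7-joint arm with a two-finger parallel gripper is mounted at the origin on the work surface. World frame = base frame: x ahead of the robot, y to its left, z up, the work surface at z = 0. Lengths are in m, angles in degrees, forces in N, time in s.
With the tool pointing down it reaches from about 0.425 to 0.95 m from the base axis. Payload 16.7 kg.
Tool frame: the origin (TCP) lies at the very end of the fingers, on their centre line; the grasp point (between the pads) lies 19 mm behind it; z points along the fingers, y is the line along which they close (so a half turn about z gives the same grasp; the last joint's range is limited). The gripper opens to 94 mm and grips with 3 to 60 N. Pads are 16 mm wide; open, the fingers measure 119 mm over their backs; the gripper's body (75 mm by 177 mm) begins 78 mm behind the grasp point.
Start: joints at [64.658, 24.414, 4.234, 92.017, -1.954, 63.644, -3.845], TCP at [0.195, -0.646, 0.172] pointing down, gripper open.
Joint ranges: [-163.25, 163.25], [-28.42, 122.38], [-70.27, 78.77], [12.13, 141.07], [-58.53, 238.53], [9.26, 117.41], [-156.51, 156.51]. Speed limits (degrees/s): [108.29, 108.29, 136.94, 136.94, 172.46, 172.46, 172.46].

## Interface

Orientations are given as [roll, pitch, yaw] about the fixed x, y, z axes, in that order (R = Rz(yaw) Ry(pitch) Rx(roll)).
In Python, from rig import get_obs, snapshot, camera_model, job_done gives the robot as it stands.
- The arm moves only by the shell command python3 -m creep 'ROWS' [OPENING]. ROWS is JSON, a list of rows, each a list of 6 numbers: the shift along the tool's x, y, z in m, then the turn, a rotation vector about the tool's x, y, z in degrees. A call has exactly 10 rows; each row shifts and turns the commanded pose from where the row before left it, along the tool's axes as they then stand; what a row does not reach is not made up. A row lasts 1/8 s, in which the tool goes at most 62.5 mm and 10.7 degrees, less where a joint would pass 70% of its speed; a pose out of reach is approached as far as the arm can. A call with a gripper value outside its range is refused whole. OPENING is the finger opening in m, from 0 to 0.094, set as the call begins (- or left out, the last holds). The fingers move at their own pace and stop on an object; the grip force is fixed at half the most. Time passes only in rows, so rows that do not move let the fingers close, or fill a call up. It gives the time, the measured TCP pose, the force, the opening and the grip force at its end, in the units of the state.
- get_obs(): the state, without advancing time (a new reading comes with each control period).
- snapshot(name): name is "side" or "top"; returns (picture, depth): 480x640x3 uint8, blue, green, red; 480x640 float32, m along the optical axis (not along the pixel's ray), 0 where there is no reading.
- camera_model(name): a dict with "fovy" (degrees; the focal length in pixels is half the picture's height over the tangent of half this angle, whatever the lens; pixels are square), "cx", "cy" (the principal point, pixels), "k1" (the pictures are not rectified: a ray, as slopes to the right and down, at radius r is drawn at 1 + k1 r^2 times it, then the intrinsics apply), "R" (3x3) and "t" (3): a world point X has camera coordinates R X + t. Camera axes: x right, y down, z forward; pixel columns grow to the right and rows downward; lengths in m; the calibration is good to about 2 mm. A picture is of the moment at which its call begins. camera_model takes no time and is no camera call.
- job_done(): hands the job in; it is judged then, once.
The state is a dict: "time_s": time; "joint_pos": joint angles; "qvel": joint speeds; "effort": joint torques, N m; "position": TCP position; "tool_rot": TCP orientation; "contact_force": force on the tool from outside, world axes, zero at the start; "moment": the same for the moment, N m; "grip_width": finger opening in m; "grasp_force": force on a finger pad.
Only numpy, scipy, OpenCV 4.12 (cv2) and the standard library are available. Lean on these libraries where they do the work, as an engineer would, in place of code of your own. Each camera call takes 0.05 s, during which the arm holds its last target. There are 200 camera calls.

## Working session

There is one attempt and no reset: what is moved stays moved. The work goes in short steps, Python scripts to look and compute and a shell command to move; the robot and the scene stay as the last step left them, time stands still between calls to the robot, and variables do not carry over. Pictures are saved under pics/ and viewed, at most 14 in all, crops included, and the job is handed in when it is done.

```bash
ls; mkdir -p pics
cat > h.py <<'E'
import numpy as np, cv2
from rig import get_obs, snapshot, camera_model
from scipy.spatial.transform import Rotation as Ro
def K(m):
    f=240/np.tan(np.radians(m['fovy'])/2); return f
def cloud(name):
    img,d=snapshot(name); m=camera_model(name); f=K(m)
    v,u=np.mgrid[0:480,0:640]; xd=(u-m['cx'])/f; yd=(v-m['cy'])/f
    x,y=xd.copy(),yd.copy()
    for _ in range(15):
        s=1+m['k1']*(x*x+y*y); x,y=xd/s,yd/s
    P=np.stack([x*d,y*d,d],-1)
    W=(P-np.array(m['t']))@np.array(m['R'])
    W[d==0]=np.nan
    return img,W
def ortho(name,z=0,x0=0,x1=1.0,y0=-.8,y1=.8,s=.0025):pass
E
python3 - <<'E'
from h import *
print(get_obs())
for n in ('top','side'):
    img,W=cloud(n); cv2.imwrite(f'pics/{n}0.png',img); np.savez(f'{n}0.npz',img=img,W=W)
    m=camera_model(n); print(n,m['fovy'],m['k1'],-np.array(m['R']).T@np.array(m['t']))
E
```

```text
pics
{'time_s': 0.0, 'joint_pos': array([64.65781745, 24.4495359 ,  4.23169711, 92.05109945, -1.95334083,
       63.64623532, -3.84467963]), 'qvel': array([-0.17629274, -0.02365276, -0.02310466,  0.08337872, -0.0004303 ,
        0.03739912,  0.08983646]), 'effort': array([ 8.46048570e-04, -9.35842609e+01,  3.66752498e+00, -4.54220688e+01,
       -4.86237940e-02,  1.98734488e-02,  5.05929540e-05]), 'position': array([ 0.19464997, -0.64581428,  0.17168599]), 'tool_rot': array([-1.79925536e+02,  6.01931095e-03,  1.67744185e+01]), 'contact_force': array([ 0.27671624,  0.12331923, -0.6178785 ]), 'moment': array([ 0.0038275 ,  0.02128779, -0.00290517]), 'grasp_force': 0.0, 'grip_width': 0.093596071511337}
top 48.7640381401621 -0.07912887148859903 [ 0.43587162 -0.0215734   1.26740276]
side 57.53150090624193 0.01980070979228106 [0.2665255  0.70710863 0.90401258]
```

View pics/top0.png

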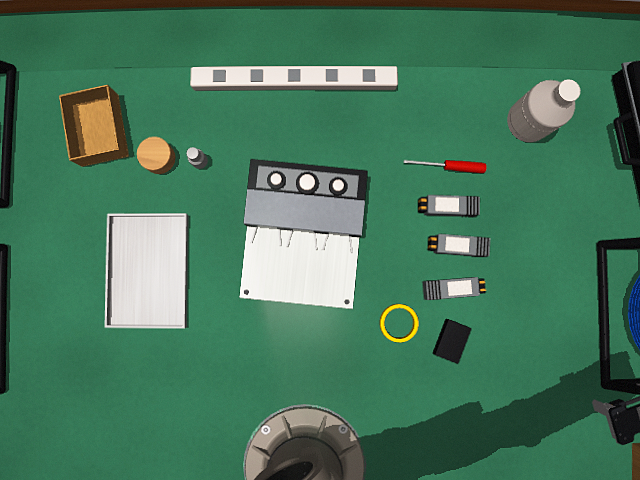

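View pics/side0.png

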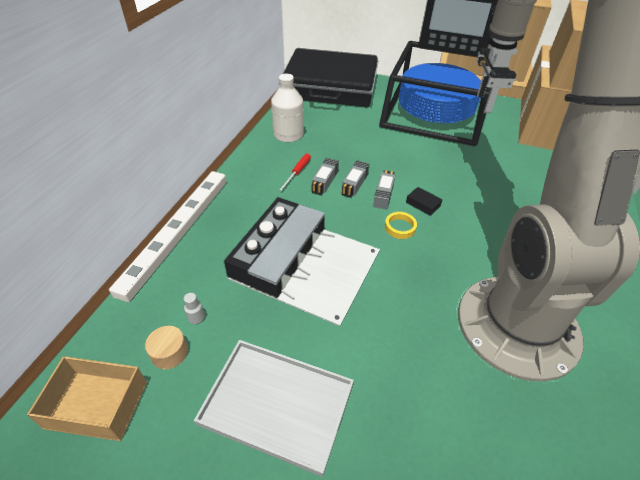

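The top picture shows three packs at the right: (449,206) and (459,245) have the nose pointing left, and (454,289) points right. The dock is at (305,235) and slightly turned, and the tray is at (147,270). The side view agrees.

```bash
cat >> h.py <<'E'
def rect(pts):
    (c,(w,h),a)=cv2.minAreaRect((pts*1000).astype(np.float32))
    if w<h: w,h=h,w; a+=90
    a=(a+90)%180-90
    return np.round(c,1),round(w,1),round(h,1),round(a,2)
def packs(W,zlo,zhi,box):
    """top-face blobs -> rects in mm (centre, l, w, angle)"""
    z=W[...,2]; m=(z>zlo)&(z<zhi)&(W[...,0]>box[0])&(W[...,0]<box[1])&(W[...,1]>box[2])&(W[...,1]<box[3])
    n,l=cv2.connectedComponents(m.astype(np.uint8)); out=[]
    for i in range(1,n):
        p=W[l==i]
        if len(p)>150: out.append((rect(p[:,:2]),len(p),round(float(np.median(p[:,2])),4)))
    return out
E
python3 - <<'E'
from h import *
d=np.load('top0.npz');W=d['W']
for r in packs(W,.03,.052,(.2,.8,-.6,-.2)): print('pack',r)
for r in packs(W,.055,.1,(.3,.8,-.2,.2)): print('hood/keys',r)
for r in packs(W,.066,.077,(.3,.8,-.2,.2)): print('hood',r)
for r in packs(W,.078,.1,(.3,.8,-.2,.2)): print('keys',r)
for r in packs(W,.005,.011,(.2,.8,-.2,.2)): print('plate',r)
for r in packs(W,.003,.03,(.2,.8,.28,.6)): print('tray',r)
for r in packs(W,.015,.12,(.2,.9,-.6,.6)): print('all',r)
for p in [(277,180),(307,183),(338,185),(247,292),(347,301),(440,350)]: print(p,W[p[1],p[0]].round(4))
E
```

```text
pack ((array([ 610.9, -345.7]), 140.9, 45.6, 88.2), 1127, 0.0444)
pack ((array([ 518.7, -367. ]), 143.1, 45.3, 84.88), 1127, 0.0445)
pack ((array([ 416.4, -355.6]), 144.2, 45.0, -86.35), 1122, 0.0445)
pack ((array([ 290.6, -349.3]), 89.8, 61.4, -21.97), 604, 0.0319)
hood/keys ((array([627.4,  -7.3]), 271.1, 148.9, 83.85), 7672, 0.075)
hood ((array([627.4,  -7.3]), 271.1, 148.9, 83.85), 5722, 0.0742)
keys ((array([666.8,  57.6]), 45.6, 42.7, -70.03), 272, 0.0879)
keys ((array([659.8,  -8.5]), 56.4, 53.4, 67.06), 423, 0.0891)
keys ((array([651.5, -82.7]), 51.0, 42.6, -34.53), 283, 0.0878)
plate ((array([470.9,  10.4]), 276.6, 177.6, 83.86), 6137, 0.0083)
tray ((array([738. , 476.9]), 138.1, 55.0, -55.3), 245, 0.0174)
tray ((array([780.3, 505.6]), 94.1, 61.1, -76.1), 579, 0.0058)
tray ((array([466.9, 379.9]), 291.8, 199.7, -0.03), 7698, 0.0064)
all ((array([808.9, 498.8]), 164.8, 123.4, 11.34), 2108, 0.0492)
all ((array([ 809. , -534.4]), 110.6, 53.6, 35.84), 939, 0.0711)
all ((array([736.8, 349. ]), 79.1, 77.5, 54.38), 1020, 0.0494)
all ((array([724.9, 246.4]), 39.2, 34.9, -51.75), 320, 0.0603)
all ((array([609.1,  -5.6]), 271.2, 186.8, 83.54), 7860, 0.0749)
all ((array([ 710.1, -376.8]), 128.9, 25.8, 85.54), 435, 0.0234)
all ((array([ 610.9, -345.7]), 140.9, 45.6, 88.2), 1190, 0.0443)
all ((array([462.2, 373. ]), 270.2, 194.0, -0.56), 1103, 0.0216)
all ((array([ 518.7, -367. ]), 143.1, 45.3, 84.88), 1174, 0.0444)
all ((array([ 416.4, -355.6]), 144.2, 45.0, -86.3), 1150, 0.0445)
all ((array([ 335.9, -223.8]), 89.2, 86.5, -11.12), 449, 0.0241)
all ((array([ 290.6, -349.7]), 90.5, 62.6, -22.23), 1037, 0.0305)
(277, 180) [0.6612 0.0557 0.0958]
(307, 183) [ 0.6542 -0.0113  0.0947]
(338, 185) [ 0.6485 -0.0805  0.0988]
(247, 292) [0.4103 0.1334 0.0081]
(347, 301) [ 0.3871 -0.1036  0.008 ]
(440, 350) [ 0.271  -0.3193  0.0281]
```

```bash
cat >> h.py <<'E'
DO=np.array([.5525,.0010]); DY=-6.15
def dock(x,y):
    a=np.radians(DY); return DO+np.array([x*np.cos(a)-y*np.sin(a),x*np.sin(a)+y*np.cos(a)])/1000
def go(x,y,z,yaw):
    o=get_obs(); p=o['position']; cy=o['tool_rot'][2]; R=Ro.from_euler('xyz',o['tool_rot'],degrees=True)
    dl=R.inv().apply(np.array([x,y,z])-p); t=(yaw-cy+180)%360-180
    R2=Ro.from_euler('xyz',[180,0,yaw],degrees=True); rv=(R.inv()*R2).as_rotvec(degrees=True)
    print('shift first (mm)',(dl*1000).round(1),'turn',rv.round(2)); 
    print('if turned first',(R2.inv().apply(np.array([x,y,z])-p)*1000).round(1))
E
python3 - <<'E'
from h import *
go(.610,-.371,.10,88.2)
d=np.load('top0.npz');W=d['W'];img=d['img'].astype(int)
g=img.min(2)
for nm,(u,v) in dict(L=(276,180),M=(307,182),R=(338,186)).items():
    s=np.s_[v-14:v+15,u-14:u+15]; k=(g[s]>190); w=W[s][k]; print(nm,k.sum(),np.nanmedian(w,0).round(4),np.nanmean(w,0).round(4), np.nanmax(W[s][...,2]))
    ys,xs=np.nonzero(k);print(xs.mean()+u-14,ys.mean()+v-14)
print(dock(110,0),dock(110,70),dock(110,-70))
m=(W[...,2]>.003)&(W[...,2]<.03)&(W[...,0]<.62)&(W[...,0]>.3)&(W[...,1]>.26)&(W[...,1]<.5)
p=W[m];print('tray',np.percentile(p,[1,99],axis=0).round(4))
E
```

```text
shift first (mm) [ 477.  -143.2   71.9] turn [-6.000e-02 -4.000e-02 -7.143e+01]
if turned first [287.8 406.5  71.8]
L 86 [0.6646 0.0598 0.0963] [0.6645 0.0592 0.0963] 0.10238076902837843
275.4418604651163 178.5
M 174 [ 0.6564 -0.0112  0.0964] [ 0.6572 -0.0104  0.0964] 0.10177703738816023
306.60919540229884 181.54597701149424
R 86 [ 0.6494 -0.0806  0.096 ] [ 0.65  -0.08   0.096] 0.10167684291319508
337.7325581395349 184.6046511627907
[ 0.66186693 -0.01078449] [0.66936615 0.05881265] [ 0.65436771 -0.08038163]
tray [[0.3141 0.27   0.0031]
 [0.6044 0.4889 0.0256]]
```

```bash
python3 -m creep '[[0.048,-0.0143,0,0,0,-7.2],[0.0453,-0.0203,0,0,0,-7.2],[0.0423,-0.0257,0,0,0,-7.2],[0,0,0,0,0,-7.2],[0,0,0,0,0,-7.2],[0,0,0,0,0,-7.1],[0,0,0,0,0,-7.1],[0,0,0,0,0,-7.1],[0,0,0,0,0,-7.1],[0,0,0,0,0,-7.0]]' 0.07; python3 -c "
from h import *
go(.610,-.371,.10,88.2)"
```

```text
time_s: 1.35
position: [0.2925, -0.5376, 0.172]
tool_rot: [-180.0, -0.0, 88.4]
contact_force: [-0.5, 1.3, 0.4]
grip_width: 0.0704
grasp_force: 0.0
shift first (mm) [175.4 312.7  72. ] turn [-0.02 -0.03  0.2 ]
if turned first [176.5 312.1  72. ]
```

```bash
python3 -m creep '[[0.022,0.039,0.005,0,0,0],[0.022,0.039,0.005,0,0,0],[0.022,0.039,0.005,0,0,0],[0.022,0.039,0.005,0,0,0],[0.022,0.039,0.01,0,0,0],[0.022,0.039,0.01,0,0,0],[0.022,0.039,0.015,0,0,0],[0.0215,0.0395,0.015,0,0,0],[0,0,0,0,0,0.2],[0,0,0,0,0,0]]'; python3 -c "
from h import *
img,W=cloud('side'); cv2.imwrite('pics/s1.png',img)
for r in packs(cloud('top')[1],.03,.052,(.2,.8,-.6,-.2)): print('pack',r)
go(.610,-.371,.016,88.2)"
```

```text
time_s: 2.6
position: [0.61, -0.3727, 0.1019]
tool_rot: [-179.9, -0.0, 88.0]
contact_force: [0.2, -0.3, -0.9]
grip_width: 0.0698
grasp_force: 0.0
pack ((array([ 610.9, -342.6]), 134.1, 45.0, 88.43), 1043, 0.0445)
pack ((array([ 518.2, -365.9]), 141.6, 45.3, 85.46), 1126, 0.0444)
pack ((array([ 416.4, -355.1]), 143.3, 44.8, -86.27), 1124, 0.0445)
pack ((array([ 290.9, -349.7]), 89.7, 61.1, -21.73), 617, 0.032)
shift first (mm) [ 2.7  0.3 86.7] turn [-0.01  0.03 -0.31]
if turned first [ 2.7  0.3 86.7]
```

View pics/s1.png

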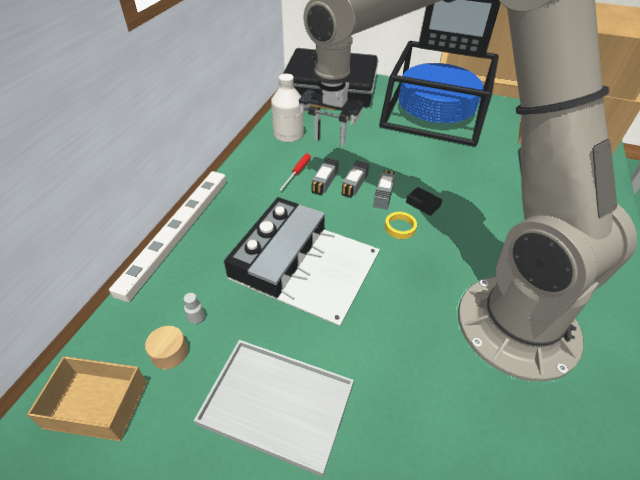

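The gripper at (330,110) straddles the far pack at (324,176). I go down and grip it.

```bash
python3 -m creep '[[0.0027,0,0.02,0,0,-0.3],[0,0,0.02,0,0,0],[0,0,0.02,0,0,0],[0,0,0.015,0,0,0],[0,0,0.0115,0,0,0],[0,0,0,0,0,0],[0,0,0,0,0,0],[0,0,0,0,0,0],[0,0,0,0,0,0],[0,0,0,0,0,0]]' 
python3 -m creep '[[0,0,0,0,0,0],[0,0,0,0,0,0],[0,0,0,0,0,0],[0,0,0,0,0,0],[0,0,-0.01,0,0,0],[0,0,-0.02,0,0,0],[0,0,-0.025,0,0,0],[0,0,-0.025,0,0,0],[0,0,-0.025,0,0,0],[0,0,-0.025,0,0,0]]' 0.03; python3 -c "
from h import *
p=dock(-130,85);print(p); go(*p,.14,-6.15)"
```

```text
time_s: 3.95
position: [0.6108, -0.3698, 0.0162]
tool_rot: [180.0, 0.0, 88.3]
contact_force: [-0.5, 0.2, 0.0]
grip_width: 0.0698
grasp_force: 0.0
time_s: 5.2
position: [0.611, -0.3698, 0.1486]
tool_rot: [179.9, 0.0, 88.3]
contact_force: [0.6, 0.9, -0.5]
grip_width: 0.03
grasp_force: 0.0
[0.43235437 0.09943794]
shift first (mm) [ 463.7 -192.6    8. ] turn [ 9.000e-02 -4.000e-02  9.443e+01]
if turned first [-227.9 -447.4    8.6]
```

```bash
python3 -c "
from h import *
img,W=cloud('top'); cv2.imwrite('pics/t2.png',cv2.resize(img[130:370,330:580],None,fx=2.4,fy=2.4))
img2,_=cloud('side');cv2.imwrite('pics/s2.png',cv2.resize(img2[60:260,220:470],None,fx=3,fy=3))
for r in packs(W,.03,.052,(.2,.8,-.6,-.2)): print('pack',r)"
```

```text
pack ((array([ 611. , -345.9]), 140.4, 45.4, 88.36), 1086, 0.0443)
pack ((array([ 518.6, -366.6]), 140.9, 45.4, 84.6), 1120, 0.0445)
pack ((array([ 416.4, -355.4]), 144.5, 44.8, -86.28), 1123, 0.0446)
pack ((array([ 290.8, -349.6]), 89.8, 61.6, -22.32), 590, 0.032)
```

View pics/s2.png

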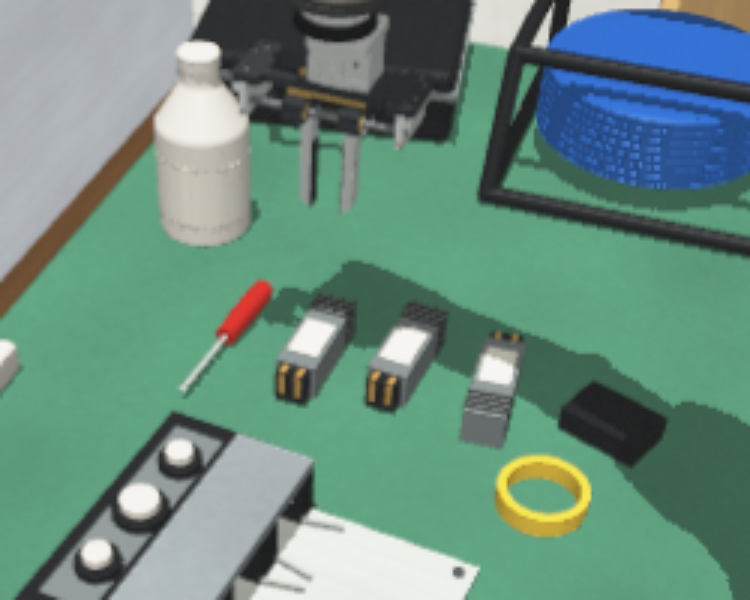

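The pack was not touched: the fingers closed too slowly and shut only after the lift. I repeat it with a full call for closing.

```bash
python3 -m creep '[[0,0,0,0,0,0],[0,0,0,0,0,0],[0,0,0,0,0,0],[0,0,0,0,0,0],[0,0,0,0,0,0],[0,0,0.01,0,0,0],[0,0,0.02,0,0,0],[0,0,0.02,0,0,0],[0,0,0.02,0,0,0],[0,0,0.01,0,0,0]]' 0.07
python3 -m creep '[[0,0,0.02,0,0,0],[0,0,0.02,0,0,0],[0,0,0.0125,0,0,0],[0,0,0,0,0,0],[0,0,0,0,0,0],[0,0,0,0,0,0],[0,0,0,0,0,0],[0,0,0,0,0,0],[0,0,0,0,0,0],[0,0,0,0,0,0]]'
python3 -m creep '[[0,0,0,0,0,0],[0,0,0,0,0,0],[0,0,0,0,0,0],[0,0,0,0,0,0],[0,0,0,0,0,0],[0,0,0,0,0,0],[0,0,0,0,0,0],[0,0,0,0,0,0],[0,0,0,0,0,0],[0,0,0,0,0,0]]' 0.03
```

```text
time_s: 6.55
position: [0.61, -0.3693, 0.0637]
tool_rot: [-179.9, -0.1, 88.3]
contact_force: [0.1, 0.1, 0.4]
grip_width: 0.0697
grasp_force: 0.0
time_s: 7.8
position: [0.6107, -0.3697, 0.0134]
tool_rot: [-180.0, -0.0, 88.3]
contact_force: [0.1, 0.1, 0.1]
grip_width: 0.0698
grasp_force: 0.0
time_s: 9.05
position: [0.6107, -0.3697, 0.0134]
tool_rot: [180.0, -0.0, 88.3]
contact_force: [0.7, -0.4, -0.2]
grip_width: 0.0301
grasp_force: 0.0
```

```bash
python3 -c "
from h import *
img,W=cloud('top'); 
img2,_=cloud('side');a=cv2.resize(img2[60:260,270:470],(600,600));cv2.imwrite('pics/s3.png',a)
for r in packs(W,.03,.052,(.2,.8,-.6,-.2)): print('pack',r)"
```

```text
pack ((array([ 612.1, -323.9]), 97.5, 45.1, 87.7), 720, 0.0442)
pack ((array([ 518.4, -364.8]), 140.0, 44.3, 85.04), 1025, 0.0445)
pack ((array([ 416.4, -355.3]), 144.3, 45.0, -86.32), 1123, 0.0444)
pack ((array([ 290.8, -349.6]), 89.4, 60.7, -22.96), 581, 0.0321)
```

View pics/s3.png

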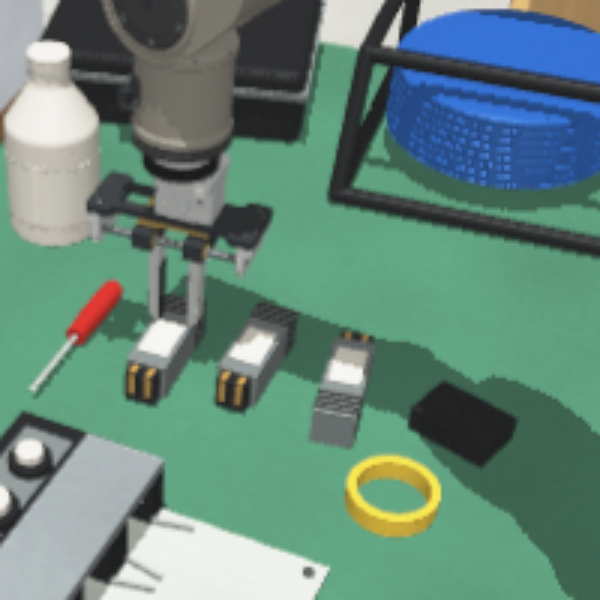

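```bash
cat >> h.py <<'E'
def proj(name,X):
    m=camera_model(name); c=np.array(m['R'])@np.array(X)+np.array(m['t']); f=K(m); x,y=c[0]/c[2],c[1]/c[2]; s=1+m['k1']*(x*x+y*y)
    return np.array([m['cx']+f*x*s,m['cy']+f*y*s])
E
python3 - <<'E'
from h import *
o=get_obs(); p=o['position']; R=Ro.from_euler('xyz',o['tool_rot'],degrees=True)
print(p)
img,W=cloud('side'); a=img[60:260,270:470].copy(); a=cv2.resize(a,(800,600)[::-1] if 0 else (600,600))
def P(X): return tuple(int(v) for v in (proj('side',X)-[270,60])*3)
for dy in(-.015,.015):
    for dz in (0,-.1):
        cv2.circle(a,P(p+R.apply([0,dy,dz])),4,(0,0,255) if dz==0 else (255,0,255),-1)
for x,y in [(-70,-22),(-70,22),(54,22),(54,-22)]:
    c,s=np.cos(np.radians(88.2)),np.sin(np.radians(88.2))
    cv2.circle(a,P([.611+(x*c-y*s)/1000,-.3457+(x*s+y*c)/1000,.044]),4,(0,255,0),-1)
cv2.imwrite('pics/s4.png',a)
# finger points in cloud
m=(W[...,2]>.05)&(W[...,2]<.11)&(abs(W[...,0]-.61)<.1)&(abs(W[...,1]+.37)<.08)
q=W[m]; print(len(q),np.median(q,0))
for zl in (.05,.07,.09):
    k=q[(q[:,2]>zl)&(q[:,2]<zl+.02)]; print(zl,len(k),np.percentile(k,[2,50,98],axis=0).round(3).tolist())
E
```

```text
[ 0.61071524 -0.36968355  0.01339728]
163 [ 0.62590548 -0.35985689  0.08175741]
0.05 52 [[0.585, -0.374, 0.052], [0.597, -0.36, 0.061], [0.637, -0.355, 0.07]]
0.07 52 [[0.584, -0.373, 0.07], [0.596, -0.36, 0.08], [0.637, -0.354, 0.089]]
0.09 59 [[0.584, -0.376, 0.091], [0.627, -0.361, 0.101], [0.638, -0.355, 0.11]]
```

View pics/s4.png

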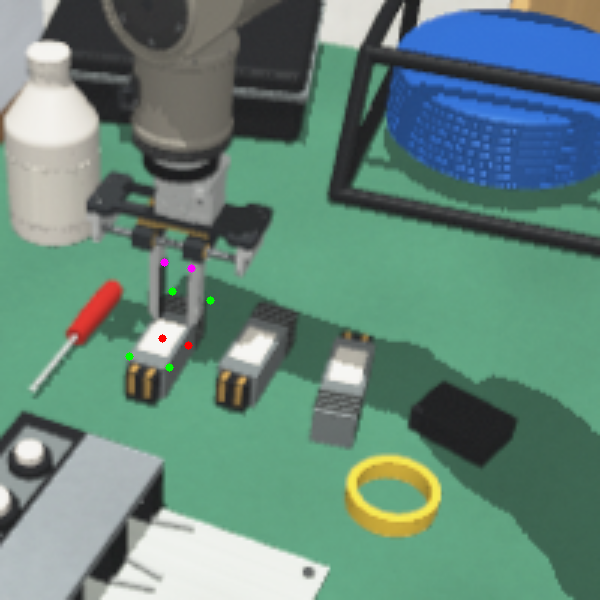

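```bash
python3 -m creep '[[0,0,-0.01,0,0,0],[0,0,-0.02,0,0,0],[0,0,-0.02,0,0,0],[0,0,-0.02,0,0,0],[0,0,-0.02,0,0,0],[0,0,-0.02,0,0,0],[0,0,-0.01,0,0,0],[0,0,0,0,0,0],[0,0,0,0,0,0],[0,0,0,0,0,0]]' 0.07
python3 - <<'E'
from h import *
p=get_obs()['position']; print(p)
for n in('side','top'):
    img,W=cloud(n); cv2.imwrite(f'pics/{n}5.png',img)
    m=(W[...,2]>.08)&(W[...,2]<.22)&(abs(W[...,0]-.61)<.08)&(abs(W[...,1]+.37)<.05)
    q=W[m]; 
    for zl in np.arange(.08,.22,.01):
        k=q[(q[:,2]>zl)&(q[:,2]<zl+.01)]
        if len(k)>4: print(n,round(zl,2),len(k),np.percentile(k,[2,50,98],axis=0)[:,:2].round(3).tolist())
E
```

```text
time_s: 10.45
position: [0.6103, -0.3695, 0.1325]
tool_rot: [-179.9, -0.0, 88.3]
contact_force: [0.3, 0.3, -0.5]
grip_width: 0.0699
grasp_force: 0.0
[ 0.61030433 -0.36951214  0.13249326]
side 0.16 5 [[0.58, -0.375], [0.647, -0.361], [0.649, -0.356]]
side 0.17 34 [[0.565, -0.375], [0.647, -0.359], [0.659, -0.352]]
side 0.18 32 [[0.564, -0.371], [0.576, -0.359], [0.657, -0.354]]
side 0.19 37 [[0.564, -0.372], [0.577, -0.359], [0.659, -0.354]]
side 0.2 32 [[0.564, -0.373], [0.646, -0.36], [0.658, -0.354]]
side 0.21 35 [[0.564, -0.373], [0.645, -0.358], [0.658, -0.354]]
top 0.16 5 [[0.569, -0.372], [0.644, -0.364], [0.644, -0.359]]
top 0.17 18 [[0.564, -0.373], [0.644, -0.363], [0.653, -0.359]]
top 0.18 22 [[0.561, -0.368], [0.643, -0.362], [0.655, -0.358]]
top 0.19 16 [[0.563, -0.374], [0.644, -0.362], [0.654, -0.359]]
top 0.2 8 [[0.644, -0.376], [0.648, -0.362], [0.655, -0.36]]
top 0.21 9 [[0.643, -0.373], [0.646, -0.361], [0.656, -0.359]]
```

The cameras show the real fingertips at about z = 0.168 while the report says 0.1325. The reading is about 36 mm low, so the fingers closed above the pack. I correct the height and grip again.

```bash
python3 -m creep '[[0,0,0.02,0,0,0],[0,0,0.03,0,0,0],[0,0,0.03,0,0,0],[0,0,0.03,0,0,0],[0,0,0.02,0,0,0],[0,0,0.01,0,0,0],[0,0,0.005,0,0,0],[0,0,0.003,0,0,0],[0,0,0,0,0,0],[0,0,0,0,0,0]]'
python3 -m creep '[[0,0,0,0,0,0],[0,0,0,0,0,0],[0,0,0,0,0,0],[0,0,0,0,0,0],[0,0,0,0,0,0],[0,0,0,0,0,0],[0,0,0,0,0,0],[0,0,0,0,0,0],[0,0,0,0,0,0],[0,0,0,0,0,0]]' 0.03
```

```text
time_s: 11.8
position: [0.611, -0.3699, -0.014]
tool_rot: [180.0, 0.0, 88.3]
contact_force: [-0.7, -0.3, -0.4]
grip_width: 0.0701
grasp_force: 0.0
time_s: 13.05
position: [0.6109, -0.3697, -0.0145]
tool_rot: [180.0, 0.0, 88.3]
contact_force: [3.4, -0.1, 2.2]
grip_width: 0.0438
grasp_force: 29.9
```

```bash
python3 -m creep '[[0,0,-0.01,0,0,0],[0,0,-0.025,0,0,0],[0,0,-0.025,0,0,0],[0,0,-0.03,0,0,0],[0,0,-0.03,0,0,0],[0,0,-0.03,0,0,0],[0.02,-0.008,0,0,0,0],[0.04,-0.017,0,0,0,0],[0.04,-0.017,0,0,0,0],[0.04,-0.017,0,0,0,0]]'
python3 -m creep '[[0.045,-0.018,0,0,0,0],[0.045,-0.018,0,0,0,0],[0.045,-0.019,0,0,0,0],[0.045,-0.019,0,0,0,0],[0.045,-0.019,0,0,0,0],[0.04,-0.018,0,0,0,0],[0.04,-0.018,0,0,0,0],[0.018,-0.005,0,0,0,0],[0,0,0,0,0,8.4],[0,0,0,0,0,8]]'
python3 -m creep '[[0,0,0,0,0,8],[0,0,0,0,0,8],[0,0,0,0,0,8],[0,0,0,0,0,8],[0,0,0,0,0,8],[0,0,0,0,0,8],[0,0,0,0,0,8],[0,0,0,0,0,8],[0,0,0,0,0,8],[0,0,0,0,0,6]]'
python3 -c "
from h import *
p=dock(-130,85);print(p); go(*p,.07,-6.15)"
```

```text
time_s: 14.3
position: [0.5545, -0.2267, 0.1354]
tool_rot: [-179.9, -0.0, 88.3]
contact_force: [0.6, 0.6, -3.3]
grip_width: 0.0436
grasp_force: 29.9
time_s: 15.55
position: [0.4309, 0.0987, 0.1355]
tool_rot: [-180.0, 0.1, 71.6]
contact_force: [0.1, 0.5, -3.4]
grip_width: 0.0437
grasp_force: 29.9
time_s: 16.8
position: [0.431, 0.0985, 0.1355]
tool_rot: [180.0, 0.0, -6.4]
contact_force: [0.6, -0.6, -2.1]
grip_width: 0.0439
grasp_force: 29.9
[0.43235437 0.09943794]
shift first (mm) [ 1.3 -1.2 65.5] turn [ 0.04  0.05 -0.22]
if turned first [ 1.3 -1.1 65.5]
```

```bash
python3 -m creep '[[0.0013,-0.0012,0.01,0,0,-0.2],[0,0,0.02,0,0,0],[0,0,0.02,0,0,0],[0,0,0.02,0,0,0],[0,0,0.02,0,0,0],[0,0,0.015,0,0,0],[0,0,0.005,0,0,0],[0,0,0,0,0,0],[0,0,0,0,0,0],[0,0,0,0,0,0]]'
cat >> h.py <<'E'
def todock(W):
    a=np.radians(DY); d=(W[...,:2]-DO)*1000
    return np.stack([d[...,0]*np.cos(a)+d[...,1]*np.sin(a),-d[...,0]*np.sin(a)+d[...,1]*np.cos(a),W[...,2]*1000],-1)
E
python3 - <<'E'
from h import *
print(todock(get_obs()['position'][None]))
img,W=cloud('top'); D=todock(W)
cv2.imwrite('pics/t6.png',cv2.resize(img[150:320,220:390],None,fx=3.5,fy=3.5))
b=(D[...,0]>-140)&(D[...,0]<5)&(abs(D[...,1]-85)<50)
for lo,hi in((13,20),(40,62),(62,85),(85,110)):
    q=D[b&(D[...,2]>lo)&(D[...,2]<hi)]
    if len(q): print(lo,len(q),np.percentile(q,[1,50,99],axis=0).round(1).tolist())
q=D[b&(D[...,2]>75)&(D[...,2]<110)]
for x in range(-120,0,8):
    k=q[(q[:,0]>x)&(q[:,0]<x+8)]
    if len(k)>3: print(x,len(k),np.percentile(k,[3,97],axis=0).round(1).tolist())
E
```

```text
time_s: 18.05
position: [0.4335, 0.1, 0.0259]
tool_rot: [-180.0, -0.1, -5.9]
contact_force: [-0.2, -0.9, -3.0]
grip_width: 0.0436
grasp_force: 29.9
[[-128.88876572   85.6877526    25.89936552]]
13 86 [[-98.7, 37.8, 13.1], [-20.2, 63.5, 15.3], [1.4, 130.3, 19.7]]
40 39 [[-90.7, 36.1, 41.2], [1.1, 63.2, 50.5], [1.7, 132.1, 61.6]]
62 285 [[-86.5, 39.1, 63.2], [-44.2, 78.8, 79.9], [4.7, 130.2, 84.9]]
85 61 [[-89.3, 64.1, 85.1], [-64.8, 72.5, 86.8], [-39.7, 92.7, 90.1]]
-88 12 [[-87.4, 63.2, 76.7], [-80.6, 71.2, 88.4]]
-80 22 [[-79.7, 63.8, 80.8], [-72.7, 75.9, 90.1]]
-72 33 [[-71.4, 63.0, 79.4], [-64.4, 82.4, 89.4]]
-64 43 [[-63.6, 63.3, 80.8], [-56.6, 88.3, 87.7]]
-56 50 [[-55.8, 66.1, 79.6], [-48.2, 96.0, 88.6]]
-48 54 [[-47.6, 68.0, 76.7], [-40.5, 100.9, 85.5]]
-40 28 [[-39.7, 68.3, 76.2], [-35.8, 99.4, 84.9]]
```

View pics/t6.png

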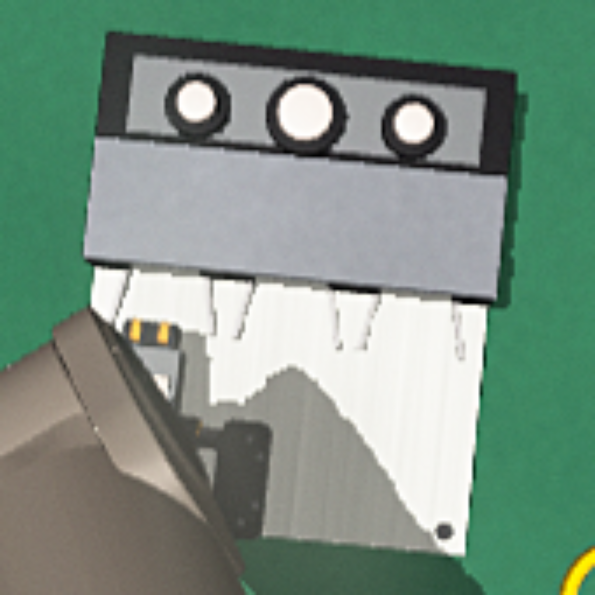

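The pack is over the left apron, nose at about (150,333) in this crop, in line with the left lane. It measures dock y ≈ 84.7 and nose x ≈ -36. I lower and slide it in.

```bash
python3 -m creep '[[0,0,0.01,0,0,0.2],[0,0,0.01,0,0,0],[0,0,0.009,0,0,0],[0.005,0,0,0,0,0],[0.01,0,0,0,0,0],[0.01,0,0,0,0,0],[0.01,0,0,0,0,0],[0.01,0,0,0,0,0],[0.01,0,0,0,0,0],[0.005,0,0,0,0,0]]'
python3 -m creep '[[0.005,0,0,0,0,0],[0.01,0,0,0,0,0],[0.008,0,0,0,0,0],[0.008,0,0,0,0,0],[0.006,0,0,0,0,0],[0.005,0,0,0,0,0],[0.004,0,0,0,0,0],[0.002,0,0,0,0,0],[0,0,0,0,0,0],[0,0,0,0,0,0]]'
python3 -c "
from h import *
print(todock(get_obs()['position'][None]))"
```

```text
time_s: 19.35
position: [0.4935, 0.0935, -0.0036]
tool_rot: [-180.0, -0.0, -6.1]
contact_force: [-0.2, -0.6, -2.2]
grip_width: 0.044
grasp_force: 29.9
time_s: 20.6
position: [0.5404, 0.0884, -0.0036]
tool_rot: [-180.0, 0.0, -6.1]
contact_force: [0.4, -0.3, -2.7]
grip_width: 0.0443
grasp_force: 29.9
[[-21.40892407  85.64633949  -3.57874554]]
```

```bash
python3 -m creep '[[0.002,0,0.001,0,0,0],[0.002,0,0.001,0,0,0],[0.001,0,0,0,0,0],[0.001,0,0,0,0,0],[0.001,0,0,0,0,0],[0,0,0,0,0,0],[0,0,0,0,0,0],[0,0,0,0,0,0],[0,0,0,0,0,0],[0,0,0,0,0,0]]'
python3 -m creep '[[0.001,0,0,0,0,0],[0.001,0,0,0,0,0],[0.001,0,0,0,0,0],[0.001,0,0,0,0,0],[0,0,0,0,0,0],[0,0,0,0,0,0],[0,0,0,0,0,0],[0,0,0,0,0,0],[0,0,0,0,0,0],[0,0,0,0,0,0]]'
python3 -c "
from h import *
print(todock(get_obs()['position'][None]))"
```

```text
time_s: 21.85
position: [0.5475, 0.0877, -0.0056]
tool_rot: [-180.0, -0.0, -6.1]
contact_force: [0.7, -1.3, -2.9]
grip_width: 0.0439
grasp_force: 29.9
time_s: 23.1
position: [0.5497, 0.087, -0.006]
tool_rot: [179.9, 0.2, -6.1]
contact_force: [-9.8, -0.1, 2.6]
grip_width: 0.0437
grasp_force: 30.0
[[-11.97171182  85.22038611  -5.97013407]]
```

```bash
python3 -m creep '[[0.001,0,0,0,0,0],[0.001,0,0,0,0,0],[0.001,0,0,0,0,0],[0,0,0,0,0,0],[0,0,0,0,0,0],[0,0,0,0,0,0],[0,0,0,0,0,0],[0,0,0,0,0,0],[0,0,0,0,0,0],[0,0,0,0,0,0]]'
python3 -m creep '[[0,0,0,0,0,0],[0,0,0,0,0,0],[0,0,0,0,0,0],[0,0,0,0,0,0],[0,0,0,0,0,0],[0,0,-0.01,0,0,0],[0,0,-0.03,0,0,0],[0,0,-0.03,0,0,0],[0,0,-0.03,0,0,0],[0,0,-0.03,0,0,0]]' 0.06
python3 -c "
from h import *
for r in packs(cloud('top')[1],.03,.052,(.2,.8,-.6,-.2)): print('pack',r)
print(todock(get_obs()['position'][None])); go(.5165,-.3885,.124,84.9)"
```

```text
time_s: 24.35
position: [0.5502, 0.0865, -0.0064]
tool_rot: [179.9, 0.4, -6.1]
contact_force: [-23.6, -1.1, 12.2]
grip_width: 0.0441
grasp_force: 30.0
time_s: 25.6
position: [0.5552, 0.0872, 0.1265]
tool_rot: [-180.0, -0.1, -6.1]
contact_force: [0.6, 0.9, -0.0]
grip_width: 0.0598
grasp_force: 0.0
pack ((array([ 518.2, -366.4]), 141.0, 45.2, 85.48), 1128, 0.0444)
pack ((array([ 416.4, -355.2]), 143.8, 44.9, -86.32), 1120, 0.0446)
pack ((array([ 290.5, -349.9]), 90.1, 61.4, -22.04), 602, 0.032)
[[ -4.797328    86.69242884 130.26517972]]
shift first (mm) [ 10.5 477.8   5.4] turn [  0.19  -0.36 -91.02]
if turned first [-477.9    2.     6.3]
```

```bash
python3 -m creep '[[0.001,0.048,0,0,0,0],[0.001,0.048,0,0,0,0],[0.001,0.048,0,0,0,0],[0.001,0.048,0,0,0,0],[0.001,0.048,0,0,0,0],[0.001,0.048,0,0,0,0],[0.001,0.048,0,0,0,0],[0.001,0.048,0,0,0,0],[0.001,0.048,0,0,0,0],[0.001,0.046,0,0,0,0]]' 0.07
python3 -m creep '[[0,0,0,0,0,-9.1],[0,0,0,0,0,-9.1],[0,0,0,0,0,-9.1],[0,0,0,0,0,-9.1],[0,0,0,0,0,-9.1],[0,0,0,0,0,-9.1],[0,0,0,0,0,-9.1],[0,0,0,0,0,-9.1],[0,0,0,0,0,-9.1],[0,0,0,0,0,-9.1]]'
python3 - <<'E'
from h import *
img,W=cloud('top');cv2.imwrite('pics/t7.png',cv2.resize(img[140:360,230:520],None,fx=2.7,fy=2.7))
for r in packs(W,.03,.052,(.2,.8,-.6,-.2)): print('pack',r)
D=todock(W); q=D[(D[...,0]<-6)&(D[...,0]>-90)&(abs(D[...,1]-85)<40)&(D[...,2]>44)&(D[...,2]<60)]; print('in lane3',len(q),np.percentile(q,[1,50,99],axis=0).round(1).tolist())
go(.5165,-.3885,-.0165,84.9)
E
```

```text
time_s: 26.9
position: [0.5137, -0.3914, 0.1254]
tool_rot: [180.0, -0.1, -6.1]
contact_force: [-0.4, 0.6, -0.3]
grip_width: 0.0697
grasp_force: 0.0
time_s: 28.15
position: [0.514, -0.3898, 0.1253]
tool_rot: [179.9, 0.0, 85.2]
contact_force: [-0.4, -0.9, -0.8]
grip_width: 0.0701
grasp_force: 0.0
pack ((array([ 518.7, -365.9]), 140.2, 45.0, 84.88), 1111, 0.0444)
pack ((array([ 416.5, -355.3]), 144.2, 44.7, -86.32), 1121, 0.0445)
pack ((array([ 290.9, -349.3]), 89.3, 61.0, -21.85), 577, 0.0319)
in lane3 446 [[-58.4, 62.6, 45.6], [-32.7, 84.2, 52.7], [-6.8, 106.2, 58.1]]
shift first (mm) [  1.6   2.3 141.7] turn [0.07 0.04 0.73]
if turned first [  1.6   2.5 141.7]
```

View pics/t7.png

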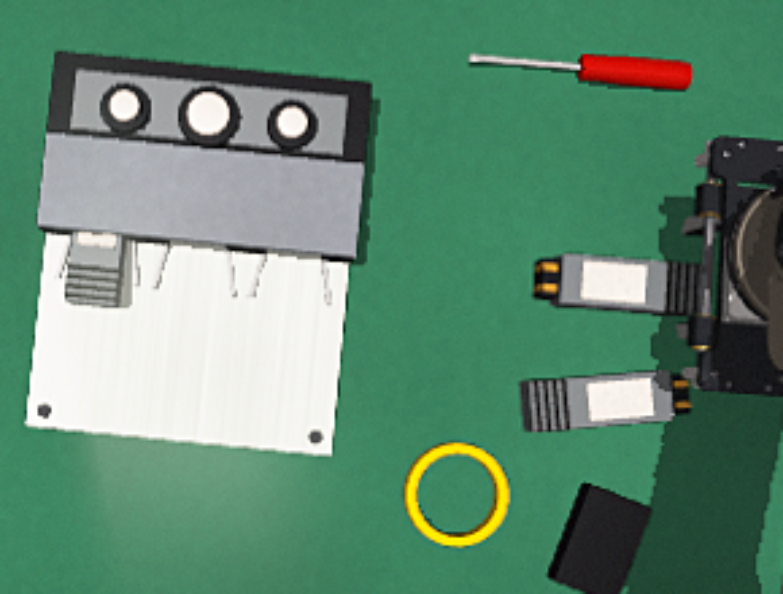

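Pack 1 is home, tail at crop (95,305), which is dock x ≈ -59. The second and third packs have not moved. I go down on pack 2.

```bash
python3 -m creep '[[0.0016,0.0023,0.02,0,0,0.5],[0,0,0.03,0,0,0],[0,0,0.03,0,0,0],[0,0,0.03,0,0,0],[0,0,0.015,0,0,0],[0,0,0.01,0,0,0],[0,0,0.005,0,0,0],[0,0,0.0015,0,0,0],[0,0,0,0,0,0],[0,0,0,0,0,0]]'
python3 -m creep '[[0,0,0,0,0,0],[0,0,0,0,0,0],[0,0,0,0,0,0],[0,0,0,0,0,0],[0,0,0,0,0,0],[0,0,0,0,0,0],[0,0,-0.01,0,0,0],[0,0,-0.03,0,0,0],[0,0,-0.03,0,0,0],[0,0,-0.03,0,0,0]]' 0.03
python3 -c "
from h import *
p=dock(-130,0);print(p); go(*p,.12,-6.15)"
```

```text
time_s: 29.45
position: [0.5161, -0.3882, -0.0166]
tool_rot: [180.0, 0.0, 84.4]
contact_force: [0.6, -0.4, -0.5]
grip_width: 0.0698
grasp_force: 0.0
time_s: 30.7
position: [0.5154, -0.3878, 0.0842]
tool_rot: [-180.0, -0.0, 84.4]
contact_force: [0.0, 0.3, -3.0]
grip_width: 0.0439
grasp_force: 30.0
[0.42324817 0.01492713]
shift first (mm) [ 391.8 -131.2  -35.6] turn [-3.000e-02  1.000e-02  9.053e+01]
if turned first [-134.8 -390.6  -35.8]
```

```bash
python3 -m creep '[[0.049,-0.0164,0,0,0,0],[0.049,-0.0164,0,0,0,0],[0.049,-0.0164,0,0,0,0],[0.049,-0.0164,0,0,0,0],[0.049,-0.0164,0,0,0,0],[0.049,-0.0164,0,0,0,0],[0.049,-0.0164,0,0,0,0],[0.049,-0.0164,0,0,0,0],[0,0,0,0,0,9],[0,0,0,0,0,9]]'
python3 -m creep '[[0,0,0,0,0,9],[0,0,0,0,0,9],[0,0,0,0,0,9],[0,0,0,0,0,9],[0,0,0,0,0,9],[0,0,0,0,0,9],[0,0,0,0,0,9],[0,0,0,0,0,9],[0,0,0.015,0,0,0.5],[0,0,0.025,0,0,0]]'
python3 - <<'E'
from h import *
p=dock(-128,0); go(*p,-.0035,-6.15)
img,W=cloud('top'); D=todock(W)
print(todock(get_obs()['position'][None]))
q=D[(abs(D[...,1])<50)&(D[...,0]<-8)&(D[...,2]>75)&(D[...,2]<115)]
for x in range(-120,0,8):
    k=q[(q[:,0]>x)&(q[:,0]<x+8)]
    if len(k)>3: print(x,len(k),np.percentile(k,[3,97],axis=0).round(1).tolist())
E
```

```text
time_s: 31.95
position: [0.4233, 0.0154, 0.0834]
tool_rot: [180.0, 0.0, 66.2]
contact_force: [0.2, -0.2, -1.5]
grip_width: 0.0439
grasp_force: 30.0
time_s: 33.2
position: [0.424, 0.015, 0.0424]
tool_rot: [-180.0, -0.1, -5.9]
contact_force: [0.4, -0.7, -2.1]
grip_width: 0.0437
grasp_force: 30.0
shift first (mm) [ 1.2  0.1 45.9] turn [-0.   -0.08  0.25]
if turned first [ 1.2  0.1 45.9]
[[-131.2768222    -0.27501815   39.48077727]]
-56 16 [[-54.8, 7.2, 95.4], [-48.1, 16.5, 103.9]]
-48 20 [[-46.9, 3.0, 97.0], [-40.4, 17.0, 103.2]]
```

```bash
python3 -m creep '[[0,0,0.015,0,0,0.2],[0,0,0.015,0,0,0],[0,0,0.01,0,0,0],[0,0,0.006,0,0,0],[0.01,0,0,0,0,0],[0.015,0,0,0,0,0],[0.015,0,0,0,0,0],[0.015,0,0,0,0,0],[0.015,0,0,0,0,0],[0.01,0,0,0,0,0]]'
python3 -m creep '[[0.01,0,0,0,0,0],[0.008,0,0,0,0,0],[0.006,0,0,0,0,0],[0.005,0,0,0,0,0],[0.004,0,0,0,0,0],[0.002,0,0.001,0,0,0],[0.001,0,0.001,0,0,0],[0.001,0,0,0,0,0],[0,0,0,0,0,0],[0,0,0,0,0,0]]'
python3 -c "
from h import *
print(todock(get_obs()['position'][None]))"
```

```text
time_s: 34.5
position: [0.5043, 0.0061, -0.0031]
tool_rot: [-180.0, -0.0, -6.3]
contact_force: [-0.5, 0.1, -2.5]
grip_width: 0.0434
grasp_force: 30.0
time_s: 35.75
position: [0.5399, 0.0021, -0.0051]
tool_rot: [-180.0, 0.0, -6.3]
contact_force: [0.3, 0.7, -3.4]
grip_width: 0.0437
grasp_force: 30.0
[[-12.65832697  -0.29323633  -5.07544392]]
```

```bash
python3 -m creep '[[0.001,0,0,0,0,0],[0.001,0,0,0,0,0],[0.001,0,0,0,0,0],[0.001,0,0,0,0,0],[0.001,0,0,0,0,0],[0,0,0,0,0,0],[0,0,0,0,0,0],[0,0,0,0,0,0],[0,0,0,0,0,0],[0,0,0,0,0,0]]'
python3 -c "
from h import *
print(todock(get_obs()['position'][None]))"
```

```text
time_s: 37.0
position: [0.544, 0.0015, -0.0053]
tool_rot: [180.0, 0.1, -6.3]
contact_force: [-4.5, -0.4, -0.2]
grip_width: 0.0439
grasp_force: 30.0
[[-8.47514231 -0.3893618  -5.33157947]]
```

```bash
python3 -m creep '[[0.001,0,0,0,0,0],[0.001,0,0,0,0,0],[0.001,0,0,0,0,0],[0.0005,0,0,0,0,0],[0,0,0,0,0,0],[0,0,0,0,0,0],[0,0,0,0,0,0],[0,0,0,0,0,0],[0,0,0,0,0,0],[0,0,0,0,0,0]]'
python3 -m creep '[[0,0,0,0,0,0],[0,0,0,0,0,0],[0,0,0,0,0,0],[0,0,0,0,0,0],[0,0,0,0,0,0],[0,0,-0.01,0,0,0],[0,0,-0.03,0,0,0],[0,0,-0.03,0,0,0],[0,0,-0.03,0,0,0],[0,0,-0.03,0,0,0]]' 0.06
python3 -c "
from h import *
for r in packs(cloud('top')[1],.03,.052,(.2,.8,-.6,-.2)): print('pack',r)
go(.415,-.334,.124,93.7)"
```

```text
time_s: 38.25
position: [0.5444, 0.0012, -0.0061]
tool_rot: [179.9, 0.4, -6.3]
contact_force: [-19.6, 2.4, 6.2]
grip_width: 0.0434
grasp_force: 30.0
time_s: 39.5
position: [0.5487, 0.0012, 0.1262]
tool_rot: [-180.0, -0.0, -6.3]
contact_force: [0.2, -0.5, 0.2]
grip_width: 0.0601
grasp_force: 0.0
pack ((array([ 416.4, -354.6]), 142.8, 44.7, -86.26), 1123, 0.0449)
pack ((array([ 290.6, -349.7]), 89.9, 60.9, -21.76), 581, 0.032)
shift first (mm) [-97.8 348.3   5.2] turn [   0.22   -0.24 -100.02]
if turned first [-326.  -156.9    5.8]
```

```bash
python3 -m creep '[[-0.012,0.0435,0,0,0,0],[-0.012,0.0435,0,0,0,0],[-0.012,0.0435,0,0,0,0],[-0.012,0.0435,0,0,0,0],[-0.012,0.0435,0,0,0,0],[-0.0125,0.0435,0,0,0,0],[-0.0125,0.0435,0,0,0,0],[-0.0125,0.0435,0,0,0,0],[0,0,0,0,0,-8],[0,0,0,0,0,-8]]' 0.07
python3 -m creep '[[0,0,0,0,0,-8.4],[0,0,0,0,0,-8.4],[0,0,0,0,0,-8.4],[0,0,0,0,0,-8.4],[0,0,0,0,0,-8.4],[0,0,0,0,0,-8.4],[0,0,0,0,0,-8.4],[0,0,0,0,0,-8.4],[0,0,0,0,0,-8.4],[0,0,0,0,0,-8.4]]'
python3 - <<'E'
from h import *
img,W=cloud('top')
for r in packs(W,.03,.052,(.2,.8,-.6,-.2)): print('pack',r)
D=todock(W)
for y in(85,0):
    q=D[(D[...,0]<-6)&(D[...,0]>-90)&(abs(D[...,1]-y)<40)&(D[...,2]>44)&(D[...,2]<60)]; print('lane',y,len(q),np.percentile(q,[1,50,99],axis=0).round(1).tolist())
go(.415,-.334,-.0165,93.7)
E
```

```text
time_s: 40.8
position: [0.4131, -0.3347, 0.1249]
tool_rot: [180.0, -0.0, 9.9]
contact_force: [0.5, -0.3, -0.8]
grip_width: 0.0702
grasp_force: 0.0
time_s: 42.05
position: [0.4134, -0.3342, 0.125]
tool_rot: [180.0, 0.0, 94.0]
contact_force: [-0.1, 0.3, -0.2]
grip_width: 0.0697
grasp_force: 0.0
pack ((array([ 414.5, -326.6]), 86.4, 44.9, -86.41), 716, 0.0447)
pack ((array([ 290.8, -349.7]), 88.6, 61.2, -21.86), 518, 0.0318)
lane 85 446 [[-58.4, 62.6, 46.2], [-32.7, 84.5, 52.6], [-6.8, 106.3, 57.7]]
lane 0 443 [[-58.7, -22.8, 46.1], [-33.0, -1.1, 52.7], [-6.9, 20.3, 57.8]]
shift first (mm) [1.000e-01 1.600e+00 1.415e+02] turn [0.02 0.02 0.69]
if turned first [1.000e-01 1.600e+00 1.415e+02]
```

```bash
python3 -m creep '[[0,0.0016,0.02,0,0,0.4],[0,0,0.03,0,0,0],[0,0,0.03,0,0,0],[0,0,0.03,0,0,0],[0,0,0.015,0,0,0],[0,0,0.01,0,0,0],[0,0,0.005,0,0,0],[0,0,0.0015,0,0,0],[0,0,0,0,0,0],[0,0,0,0,0,0]]'
python3 -m creep '[[0,0,0,0,0,0],[0,0,0,0,0,0],[0,0,0,0,0,0],[0,0,0,0,0,0],[0,0,0,0,0,0],[0,0,0,0,0,0],[0,0,-0.01,0,0,0],[0,0,-0.03,0,0,0],[0,0,-0.03,0,0,0],[0,0,-0.03,0,0,0]]' 0.03
python3 -c "
from h import *
p=dock(-130,-86);print(p); go(*p,.085,173.85)"
```

```text
time_s: 43.35
position: [0.415, -0.3342, -0.0162]
tool_rot: [180.0, 0.0, 93.3]
contact_force: [0.3, -0.9, -0.7]
grip_width: 0.0699
grasp_force: 0.0
time_s: 44.6
position: [0.4143, -0.3337, 0.0846]
tool_rot: [-180.0, -0.0, 93.3]
contact_force: [-0.0, -0.2, -3.4]
grip_width: 0.0439
grasp_force: 29.9
[ 0.41403484 -0.07057793]
shift first (mm) [262.7  14.8  -0.3] turn [-1.000e-02 -4.000e-02 -8.057e+01]
if turned first [ 28.4 261.5  -0.4]
```

```bash
python3 -m creep '[[0.033,0.0034,0,0,0,0],[0.033,0.0034,0,0,0,0],[0.033,0.0034,0,0,0,0],[0.033,0.0034,0,0,0,0],[0.033,0.0034,0,0,0,0],[0.033,0.0034,0,0,0,0],[0.033,0.0034,0,0,0,0],[0.031,0.0034,0,0,0,0],[0,0,0,0,0,-8],[0,0,0,0,0,-8]]'
python3 -m creep '[[0,0,0,0,0,-8],[0,0,0,0,0,-8],[0,0,0,0,0,-8],[0,0,0,0,0,-8],[0,0,0,0,0,-8],[0,0,0,0,0,-8],[0,0,0,0,0,-8],[0,0,0,0,0,-8],[0,0,0.015,0,0,-0.6],[0,0,0.025,0,0,0]]'
python3 - <<'E'
from h import *
p=dock(-118,-86); go(*p,-.0035,173.85)
img,W=cloud('top'); D=todock(W)
print(todock(get_obs()['position'][None]))
q=D[(abs(D[...,1]+86)<50)&(D[...,0]<-8)&(D[...,2]>75)&(D[...,2]<115)]
for x in range(-120,0,8):
    k=q[(q[:,0]>x)&(q[:,0]<x+8)]
    if len(k)>3: print(x,len(k),np.percentile(k,[3,97],axis=0).round(1).tolist())
E
```

```text
time_s: 45.85
position: [0.4266, -0.0704, 0.0838]
tool_rot: [-180.0, 0.0, 109.6]
contact_force: [0.3, -1.2, -3.5]
grip_width: 0.044
grasp_force: 29.9
time_s: 47.1
position: [0.427, -0.0713, 0.0427]
tool_rot: [-180.0, 0.0, 173.6]
contact_force: [-0.0, -0.9, -3.9]
grip_width: 0.0438
grasp_force: 29.9
shift first (mm) [ 1.  -0.6 46.2] turn [-0.04  0.04 -0.22]
if turned first [ 1.  -0.6 46.2]
[[-118.99526296  -85.30320396   39.88615626]]
-56 31 [[-55.8, -81.2, 99.9], [-48.2, -63.5, 108.0]]
-48 50 [[-47.6, -97.0, 97.7], [-40.3, -63.9, 108.2]]
-40 55 [[-39.7, -99.8, 96.3], [-32.4, -68.7, 104.0]]
-32 44 [[-31.9, -100.7, 95.0], [-25.7, -68.9, 103.0]]
```

```bash
python3 -m creep '[[0,-0.0006,0.015,0,0,-0.2],[0,0,0.015,0,0,0],[0,0,0.01,0,0,0],[0,0,0.006,0,0,0],[-0.01,0,0,0,0,0],[-0.015,0,0,0,0,0],[-0.015,0,0,0,0,0],[-0.015,0,0,0,0,0],[-0.01,0,0,0,0,0],[-0.005,0,0,0,0,0]]'
python3 -m creep '[[-0.005,0,0,0,0,0],[-0.008,0,0,0,0,0],[-0.006,0,0,0,0,0],[-0.005,0,0,0,0,0],[-0.004,0,0,0,0,0],[-0.002,0,0.001,0,0,0],[-0.001,0,0.001,0,0,0],[-0.001,0,0,0,0,0],[0,0,0,0,0,0],[0,0,0,0,0,0]]'
python3 -m creep '[[-0.001,0,0,0,0,0],[-0.001,0,0,0,0,0],[-0.001,0,0,0,0,0],[-0.001,0,0,0,0,0],[0,0,0,0,0,0],[0,0,0,0,0,0],[0,0,0,0,0,0],[0,0,0,0,0,0],[0,0,0,0,0,0],[0,0,0,0,0,0]]'
python3 -c "
from h import *
print(todock(get_obs()['position'][None]))"
```

```text
time_s: 48.4
position: [0.4971, -0.0785, -0.0027]
tool_rot: [180.0, -0.0, 174.1]
contact_force: [0.1, 0.1, -3.0]
grip_width: 0.0437
grasp_force: 29.9
time_s: 49.65
position: [0.5283, -0.0819, -0.0046]
tool_rot: [-180.0, -0.0, 174.1]
contact_force: [0.7, -0.1, -2.9]
grip_width: 0.0438
grasp_force: 29.9
time_s: 50.9
position: [0.5324, -0.0823, -0.0046]
tool_rot: [180.0, 0.0, 174.1]
contact_force: [-0.5, 0.3, -3.4]
grip_width: 0.0436
grasp_force: 29.9
[[-11.10360933 -85.02664317  -4.5863162 ]]
```

```bash
python3 -m creep '[[-0.001,0,0,0,0,0],[-0.001,0,0,0,0,0],[-0.001,0,0,0,0,0],[-0.001,0,0,0,0,0],[0,0,0,0,0,0],[0,0,0,0,0,0],[0,0,0,0,0,0],[0,0,0,0,0,0],[0,0,0,0,0,0],[0,0,0,0,0,0]]'
python3 -c "
from h import *
print(todock(get_obs()['position'][None]))"
```

```text
time_s: 52.15
position: [0.5339, -0.0819, -0.0052]
tool_rot: [-180.0, -0.2, 174.1]
contact_force: [-13.6, 4.8, 4.3]
grip_width: 0.0438
grasp_force: 30.0
[[ -9.6413807  -84.41249066  -5.16618832]]
```

```bash
python3 -m creep '[[-0.001,0,0,0,0,0],[-0.001,0,0,0,0,0],[0,0,0,0,0,0],[0,0,0,0,0,0],[0,0,0,0,0,0],[0,0,0,0,0,0],[0,0,0,0,0,0],[0,0,0,0,0,0],[0,0,0,0,0,0],[0,0,0,0,0,0]]'
python3 -m creep '[[0,0,0,0,0,0],[0,0,0,0,0,0],[0,0,0,0,0,0],[0,0,0,0,0,0],[0,0,0,0,0,0],[0,0,-0.01,0,0,0],[0,0,-0.03,0,0,0],[0,0,-0.03,0,0,0],[0,0,-0.03,0,0,0],[0,0,-0.03,0,0,0]]' 0.06
python3 -c "
from h import *
go(.657,-.0108,.10,173.85)"
```

```text
time_s: 53.4
position: [0.5344, -0.0817, -0.0056]
tool_rot: [-180.0, -0.4, 174.1]
contact_force: [-20.4, 7.4, 5.9]
grip_width: 0.0439
grasp_force: 30.0
time_s: 54.65
position: [0.5386, -0.0829, 0.1267]
tool_rot: [180.0, 0.0, 174.1]
contact_force: [-0.7, -0.9, 0.9]
grip_width: 0.0601
grasp_force: 0.0
shift first (mm) [-110.3   83.9   26.8] turn [0.   0.04 0.23]
if turned first [-110.    84.3   26.7]
```

```bash
python3 -m creep '[[-0.03,0.023,0,0,0,0],[-0.03,0.023,0,0,0,0],[-0.03,0.023,0,0,0,0],[-0.0203,0.0149,0,0,0,0.2],[0,0,0.01,0,0,0],[0,0,0.0165,0,0,0],[0,0,0,0,0,0],[0,0,0,0,0,0],[0,0,0,0,0,0],[0,0,0,0,0,0]]' 0
python3 - <<'E'
from h import *
print(get_obs()['position'])
img2,_=cloud('side');cv2.imwrite('pics/s8.png',cv2.resize(img2[150:330,200:400],None,fx=3.3,fy=3.3))
img,W=cloud('top'); D=todock(W)
for y in(85,0,-85):
    q=D[(D[...,0]<-6)&(D[...,0]>-90)&(abs(D[...,1]-y)<40)&(D[...,2]>44)&(D[...,2]<60)]; print('lane',y,len(q),np.percentile(q,[1,50,99],axis=0).round(1).tolist() if len(q) else 0)
S=cloud('side')[1]
q=S[(S[...,2]>.112)&(S[...,2]<.2)&(abs(S[...,0]-.657)<.04)&(abs(S[...,1]+.01)<.04)]
for zl in np.arange(.11,.18,.01):
    k=q[(q[:,2]>zl)&(q[:,2]<zl+.01)]
    if len(k)>4: print(round(zl,2),len(k),np.percentile(k,[2,50,98],axis=0)[:,:2].round(3).tolist())
E
```

```text
time_s: 55.9
position: [0.6568, -0.0111, 0.0993]
tool_rot: [-180.0, 0.0, 173.9]
contact_force: [0.0, 0.7, -0.7]
grip_width: 0.0002
grasp_force: 0.0
[ 0.65679955 -0.01107837  0.09929993]
lane 85 443 [[-58.5, 62.7, 46.0], [-32.5, 84.4, 52.4], [-6.8, 106.3, 57.9]]
lane 0 443 [[-58.5, -22.9, 46.9], [-32.8, -1.1, 52.7], [-6.4, 20.4, 58.1]]
lane -85 64 [[-58.8, -81.8, 47.3], [-50.5, -68.7, 52.9], [-31.9, -62.8, 58.4]]
0.13 6 [[0.648, -0.018], [0.649, -0.011], [0.65, -0.003]]
0.14 28 [[0.647, -0.02], [0.65, 0.001], [0.666, 0.006]]
0.15 39 [[0.647, -0.021], [0.65, 0.001], [0.668, 0.005]]
0.16 35 [[0.647, -0.017], [0.652, 0.002], [0.666, 0.005]]
0.17 33 [[0.647, -0.019], [0.65, 0.002], [0.666, 0.005]]
```

View pics/s8.png

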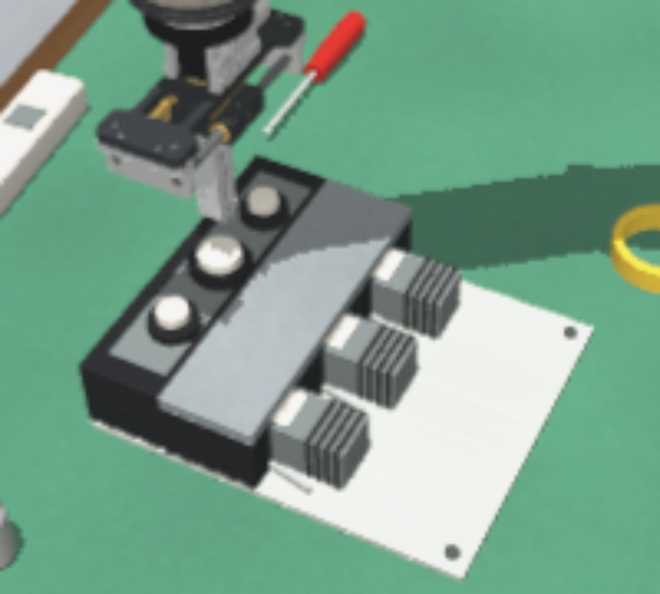

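All three tails at (425,290), (375,360), (325,440) stick out equally, so the packs are home. The closed fingers at (215,205) hang over the middle key.

```bash
python3 -m creep '[[0,0,0.01,0,0,0],[0,0,0.01,0,0,0],[0,0,0.01,0,0,0],[0,0,0.008,0,0,0],[0,0,0.004,0,0,0],[0,0,0.002,0,0,0],[0,0,0,0,0,0],[0,0,0,0,0,0],[0,0,0,0,0,0],[0,0,0,0,0,0]]'
python3 -m creep '[[0,0,0.001,0,0,0],[0,0,0.001,0,0,0],[0,0,0.001,0,0,0],[0,0,0.001,0,0,0],[0,0,0,0,0,0],[0,0,0,0,0,0],[0,0,0,0,0,0],[0,0,0,0,0,0],[0,0,0,0,0,0],[0,0,0,0,0,0]]'
```

```text
time_s: 57.3
position: [0.6567, -0.0109, 0.0567]
tool_rot: [-179.9, 0.0, 173.9]
contact_force: [-12.3, -3.1, 28.0]
grip_width: 0.0002
grasp_force: 13.9
time_s: 58.55
position: [0.6571, -0.0109, 0.0557]
tool_rot: [-179.9, 0.1, 173.9]
contact_force: [-29.0, -5.5, 70.5]
grip_width: 0.0005
grasp_force: 34.9
```

```bash
python3 -m creep '[[0,0,-0.004,0,0,0],[0,0,-0.0005,0,0,0],[0,0,0,0,0,0],[0,0,0,0,0,0],[0,0,0,0,0,0],[0,0,0,0,0,0],[0,0,0,0,0,0],[0,0,0,0,0,0],[0,0,0,0,0,0],[0,0,0,0,0,0]]'
python3 - <<'E'
from h import *
S=cloud('side'); T=cloud('top'); cv2.imwrite('pics/s9.png',cv2.resize(S[0][190:260,240:320],None,fx=7,fy=7))
E
python3 -m creep '[[0,0,-0.003,0,0,0],[0,0,0,0,0,0],[0,0,0,0,0,0],[0,0,0,0,0,0],[0,0,0,0,0,0],[0,0,0,0,0,0],[0,0,0,0,0,0],[0,0,0,0,0,0],[0,0,0,0,0,0],[0,0,0,0,0,0]]'
```

```text
time_s: 59.8
position: [0.6569, -0.0109, 0.0569]
tool_rot: [-180.0, 0.0, 173.9]
contact_force: [-8.8, -2.0, 21.4]
grip_width: 0.0002
grasp_force: 10.7
time_s: 61.15
position: [0.6568, -0.0108, 0.0584]
tool_rot: [180.0, 0.0, 173.9]
contact_force: [1.1, 0.0, 3.6]
grip_width: 0.0006
grasp_force: 1.6
```

View pics/s9.png

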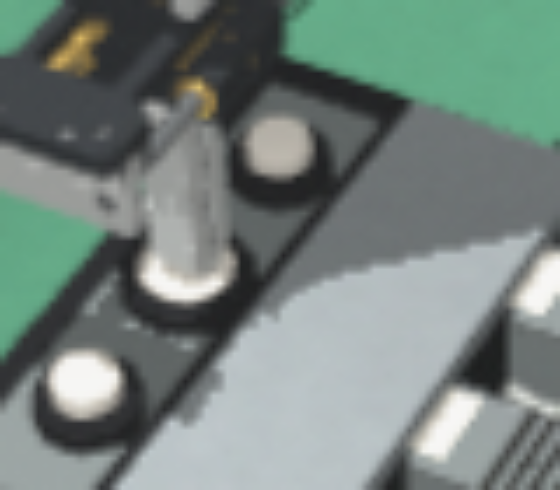

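```bash
python3 -m creep '[[0,0,-0.01,0,0,0],[0,0,-0.015,0,0,0],[0,0,-0.005,0,0,0],[0,0.02,0,0,0,0],[0,0.03,0,0,0,0],[0,0.0204,0,0,0,0],[0,0,0.01,0,0,0],[0,0,0.01,0,0,0],[0,0,0,0,0,0],[0,0,0,0,0,0]]'
python3 -m creep '[[0,0,0.003,0,0,0],[0,0,0.002,0,0,0],[0,0,0.002,0,0,0],[0,0,0.002,0,0,0],[0,0,0.001,0,0,0],[0,0,0.001,0,0,0],[0,0,0,0,0,0],[0,0,0,0,0,0],[0,0,0,0,0,0],[0,0,0,0,0,0]]'
```

```text
time_s: 62.4
position: [0.6642, 0.0584, 0.0683]
tool_rot: [-180.0, -0.0, 173.8]
contact_force: [0.2, -0.4, -0.1]
grip_width: 0.0007
grasp_force: 0.0
time_s: 63.65
position: [0.6643, 0.059, 0.0574]
tool_rot: [-180.0, 0.0, 173.9]
contact_force: [-0.9, -4.0, 4.6]
grip_width: 0.0006
grasp_force: 1.9
```

```bash
python3 -m creep '[[0,0,0.0005,0,0,0],[0,0,0.0005,0,0,0],[0,0,0.0003,0,0,0],[0,0,0,0,0,0],[0,0,0,0,0,0],[0,0,0,0,0,0],[0,0,0,0,0,0],[0,0,0,0,0,0],[0,0,0,0,0,0],[0,0,0,0,0,0]]'
```

```text
time_s: 64.9
position: [0.6643, 0.059, 0.057]
tool_rot: [-180.0, 0.0, 173.9]
contact_force: [-4.6, -5.2, 15.7]
grip_width: 0.0005
grasp_force: 7.9
```

```bash
python3 -m creep '[[0,0,-0.01,0,0,0],[0,0,-0.015,0,0,0],[0,0,-0.006,0,0,0],[0,-0.03,0,0,0,0],[0,-0.04,0,0,0,0],[0,-0.04,0,0,0,0],[0,-0.03,0,0,0,0],[0,0,0.01,0,0,0],[0,0,0.01,0,0,0],[0,0,0,0,0,0]]'
python3 -m creep '[[0,0,0.003,0,0,0],[0,0,0.002,0,0,0],[0,0,0.002,0,0,0],[0,0,0.002,0,0,0],[0,0,0.001,0,0,0],[0,0,0.001,0,0,0],[0,0,0,0,0,0],[0,0,0,0,0,0],[0,0,0,0,0,0],[0,0,0,0,0,0]]'
```

```text
time_s: 66.15
position: [0.6487, -0.0786, 0.0662]
tool_rot: [180.0, -0.1, 174.0]
contact_force: [0.4, 0.6, -0.2]
grip_width: 0.0005
grasp_force: 0.0
time_s: 67.4
position: [0.6496, -0.0797, 0.057]
tool_rot: [180.0, 0.0, 173.9]
contact_force: [-4.0, 3.3, 13.3]
grip_width: 0.0004
grasp_force: 6.9
```

```bash
python3 -m creep '[[0,0,0.0005,0,0,0],[0,0,0.0003,0,0,0],[0,0,0,0,0,0],[0,0,0,0,0,0],[0,0,-0.01,0,0,0],[0,0,-0.02,0,0,0],[0,0,-0.02,0,0,0],[0.03,-0.004,-0.01,0,0,0],[0.045,-0.005,0,0,0,0],[0.039,-0.0057,0,0,0,0]]'
python3 -m creep '[[0,0,0,0,0,0],[0,0,0,0,0,0],[0,0,0,0,0,0],[0,0,0,0,0,0],[0,0,0,0,0,0],[0,0,0,0,0,0],[0,0,0,0,0,0],[0,0,0,0,0,0],[0,0,0,0,0,0],[0,0,0,0,0,0]]' 0.06
python3 - <<'E'
from h import *
go(.5340,-.0820,-.0056,173.85)
img,W=cloud('top'); D=todock(W)
for y in(85,0,-85):
    q=D[(D[...,0]<-6)&(D[...,0]>-90)&(abs(D[...,1]-y)<40)&(D[...,2]>44)&(D[...,2]<60)]; print('lane',y,len(q),np.percentile(q,[1,50,99],axis=0).round(1).tolist() if len(q) else 0)
E
```

```text
time_s: 68.65
position: [0.5331, -0.0826, 0.1162]
tool_rot: [-180.0, 0.0, 173.9]
contact_force: [0.2, -0.1, 0.3]
grip_width: 0.0005
grasp_force: 0.0
time_s: 69.9
position: [0.5343, -0.0826, 0.1153]
tool_rot: [180.0, -0.0, 173.9]
contact_force: [-0.1, -0.1, 1.0]
grip_width: 0.0601
grasp_force: 0.0
shift first (mm) [  0.4   0.5 120.9] turn [ 0.   -0.    0.02]
if turned first [  0.4   0.5 120.9]
lane 85 447 [[-58.5, 62.5, 47.0], [-32.7, 84.1, 52.6], [-6.6, 106.3, 57.1]]
lane 0 297 [[-58.9, -22.9, 47.3], [-41.6, 1.8, 52.9], [-8.0, 20.5, 58.3]]
lane -85 11 [[-58.3, -68.0, 46.7], [-55.5, -65.1, 51.3], [-51.4, -62.7, 55.8]]
```

```bash
python3 -m creep '[[0,0.0005,0.03,0,0,0],[0,0,0.035,0,0,0],[0,0,0.03,0,0,0],[0,0,0.015,0,0,0],[0,0,0.008,0,0,0],[0,0,0.003,0,0,0],[0,0,0,0,0,0],[0,0,0,0,0,0],[0,0,0,0,0,0],[0,0,0,0,0,0]]'
python3 -m creep '[[0,0,0,0,0,0],[0,0,0,0,0,0],[0,0,0,0,0,0],[0,0,0,0,0,0],[0,0,0,0,0,0],[0,0,0,0,0,0],[0.001,0,-0.002,0,0,0],[0.005,0,0,0,0,0],[0.01,0,0,0,0,0],[0.01,0,0,0,0,0]]' 0.03
python3 -m creep '[[0.012,0,0,0,0,0],[0.015,0,0,0,0,0],[0.015,0,0,0,0,0],[0.015,0,0,0,0,0],[0.015,0,0,0,0,0],[0.009,0,0,0,0,0],[0,0,-0.02,0,0,0],[0,0,-0.03,0,0,0],[0,0,-0.04,0,0,0],[0,0,-0.03,0,0,0]]'
python3 -c "
from h import *
go(.542,.373,.116,90)"
```

```text
time_s: 71.2
position: [0.5345, -0.0821, -0.0055]
tool_rot: [-180.0, 0.0, 173.9]
contact_force: [-0.7, -0.6, -0.0]
grip_width: 0.0598
grasp_force: 0.0
time_s: 72.45
position: [0.5075, -0.0791, -0.0038]
tool_rot: [-180.0, -0.0, 173.9]
contact_force: [-0.5, -0.3, -3.1]
grip_width: 0.044
grasp_force: 30.0
time_s: 73.7
position: [0.4281, -0.0704, 0.1177]
tool_rot: [-180.0, 0.0, 173.9]
contact_force: [0.4, -0.7, -2.5]
grip_width: 0.0436
grasp_force: 30.0
shift first (mm) [-66.1 453.    1.7] turn [3.000e-02 4.000e-02 8.389e+01]
if turned first [443.4 113.9   1.7]
```

```bash
python3 -m creep '[[-0.0064,0.0476,0,0,0,0],[-0.0064,0.0476,0,0,0,0],[-0.0064,0.0476,0,0,0,0],[-0.0064,0.0476,0,0,0,0],[-0.0064,0.0476,0,0,0,0],[-0.0064,0.0476,0,0,0,0],[-0.0064,0.0476,0,0,0,0],[-0.0064,0.0476,0,0,0,0],[-0.0064,0.0476,0,0,0,0],[-0.006,0.0476,0,0,0,0]]'
python3 -m creep '[[0,0,0,0,0,8.4],[0,0,0,0,0,8.4],[0,0,0,0,0,8.4],[0,0,0,0,0,8.4],[0,0,0,0,0,8.4],[0,0,0,0,0,8.4],[0,0,0,0,0,8.4],[0,0,0,0,0,8.4],[0,0,0,0,0,8.4],[0,0,0,0,0,8.3]]'
python3 - <<'E'
from h import *
go(.542,.3965,-.0085,90)
img,W=cloud('top');cv2.imwrite('pics/t10.png',cv2.resize(img[150:350,80:330],None,fx=3,fy=3))
E
```

```text
time_s: 74.95
position: [0.5422, 0.3972, 0.116]
tool_rot: [-180.0, -0.0, 173.9]
contact_force: [0.4, -1.4, -2.1]
grip_width: 0.0439
grasp_force: 30.0
time_s: 76.2
position: [0.5418, 0.3958, 0.1161]
tool_rot: [-180.0, -0.0, 89.7]
contact_force: [-0.2, -0.3, -3.7]
grip_width: 0.0438
grasp_force: 30.0
shift first (mm) [  0.7   0.2 124.6] turn [-0.02 -0.01 -0.3 ]
if turned first [  0.7   0.2 124.6]
```

View pics/t10.png

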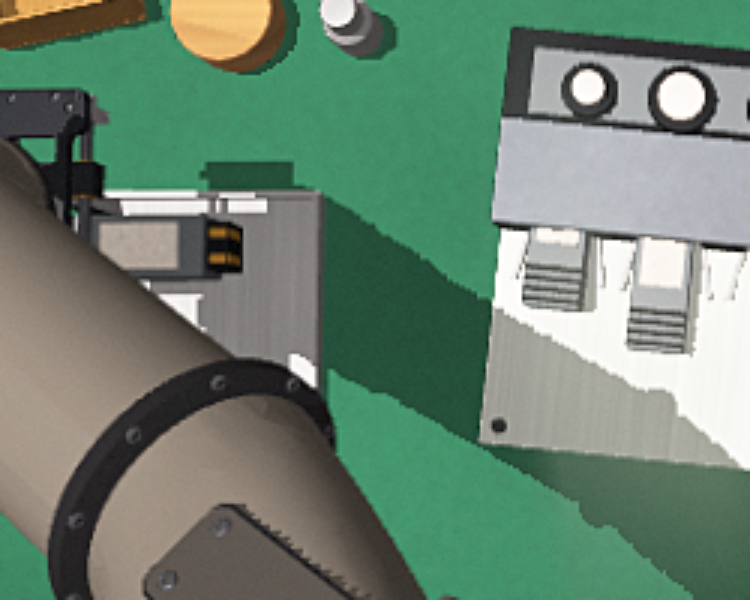

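The carried pack at (160,247) is over the far slot of the tray. The middle-lane pack's tail at (658,350) has slid out about 2 cm since the keys were pressed (the expected knock). That is only a matter for the next grasp. I lower the pack and release it.

```bash
python3 -m creep '[[0.0007,0,0.02,0,0,-0.3],[0,0,0.03,0,0,0],[0,0,0.03,0,0,0],[0,0,0.02,0,0,0],[0,0,0.01,0,0,0],[0,0,0.007,0,0,0],[0,0,0.004,0,0,0],[0,0,0.002,0,0,0],[0,0,0.001,0,0,0],[0,0,0,0,0,0]]'
python3 -m creep '[[0,0,0.0005,0,0,0],[0,0,0,0,0,0],[0,0,0,0,0,0],[0,0,0,0,0,0],[0,0,0,0,0,0],[0,0,0,0,0,0],[0,0,0,0,0,0],[0,0,0,0,0,0],[0,0,0,0,0,0],[0,0,0,0,0,0]]' 0.06
```

```text
time_s: 77.5
position: [0.5422, 0.3966, -0.0074]
tool_rot: [180.0, -0.0, 90.3]
contact_force: [-0.4, -0.3, -3.1]
grip_width: 0.0436
grasp_force: 30.0
time_s: 78.75
position: [0.5421, 0.3966, -0.0082]
tool_rot: [180.0, -0.0, 90.3]
contact_force: [-0.5, -0.1, -0.3]
grip_width: 0.0599
grasp_force: 0.0
```

```bash
python3 -m creep '[[0,0,-0.02,0,0,0],[0,0,-0.03,0,0,0],[0,0,-0.04,0,0,0],[0,0,-0.04,0,0,0],[0,0,0,0,0,-9],[0,0,0,0,0,-9],[0,0,0,0,0,-9],[0,0,0,0,0,-9],[0,0,0,0,0,-9],[0,0,0,0,0,-9]]'
python3 - <<'E'
from h import *
img,W=cloud('top'); D=todock(W); cv2.imwrite('pics/t11.png',cv2.resize(img[150:350,80:400],(800,500)))
for r in packs(W,.030,.058,(.3,.7,.27,.48)): print('tray pack',r)
for y in(85,0):
    m=(D[...,0]<-6)&(D[...,0]>-120)&(abs(D[...,1]-y)<42)&(D[...,2]>46)&(D[...,2]<60);q=D[m]
    print('lane',y,len(q),np.percentile(q,[1,50,99],axis=0).round(1).tolist(), rect(q[:,:2]/1000))
p=dock(-30,0); go(*p,.116,173.85)
E
```

```text
time_s: 80.0
position: [0.5422, 0.3967, 0.1234]
tool_rot: [179.9, 0.0, 144.6]
contact_force: [0.3, -0.2, 0.7]
grip_width: 0.06
grasp_force: 0.0
tray pack ((array([542.1, 356.3]), 105.9, 41.8, 89.31), 535, 0.0483)
lane 85 444 [[-58.3, 62.4, 46.9], [-32.8, 84.3, 52.7], [-6.8, 106.2, 57.7]] (array([-32.4,  84.4]), 52.6, 44.4, 0.16)
lane 0 646 [[-83.2, -19.6, 47.1], [-45.3, 1.9, 53.0], [-6.7, 23.4, 58.4]] (array([-45. ,   2.2]), 78.0, 44.4, 0.31)
shift first (mm) [-208.8 -332.7    7.1] turn [  0.03   0.05 -28.82]
if turned first [ -22.5 -392.2    7.2]
```

View pics/t11.png

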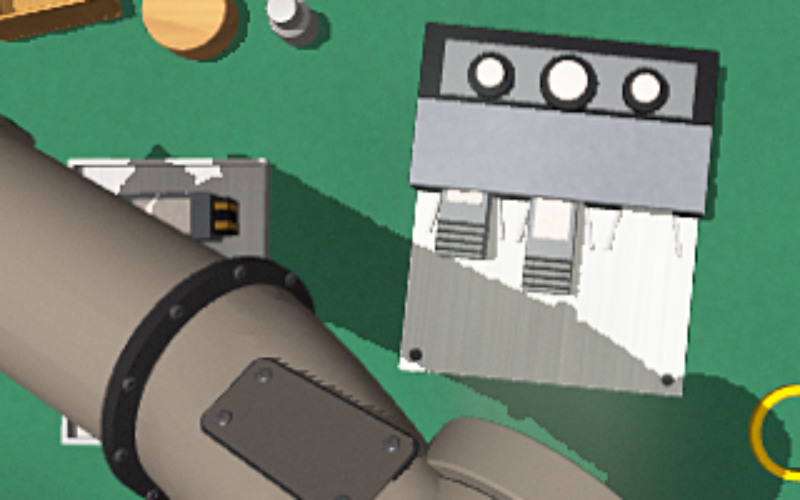

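The first pack lies in the tray's far slot (nose at (222,216)). The middle pack has been pushed out 25 mm (tail at (548,292), dock x ≈ -84). I grasp it there.

```bash
python3 -m creep '[[0,0,0,0,0,-9.7],[0,0,0,0,0,-9.7],[0,0,0,0,0,-9.6],[-0.003,-0.055,0,0,0,0],[-0.003,-0.056,0,0,0,0],[-0.003,-0.056,0,0,0,0],[-0.003,-0.056,0,0,0,0],[-0.003,-0.056,0,0,0,0],[-0.003,-0.056,0,0,0,0],[-0.003,-0.056,0,0,0,0]]' 
python3 -c "
from h import *
p=dock(-38,2.3);print(p); go(*p,-.0065,173.85)
D=todock(cloud('top')[1])
print(todock(get_obs()['position'][None]))"
```

```text
time_s: 81.3
position: [0.517, 0.0039, 0.1229]
tool_rot: [-180.0, 0.1, 173.1]
contact_force: [-0.2, 0.4, -0.1]
grip_width: 0.0599
grasp_force: 0.0
[0.5149651  0.00735777]
shift first (mm) [  2.6   3.3 129.4] turn [-0.04  0.07 -0.75]
if turned first [  2.4   3.2 129.4]
[[-35.30648908  -9.05752787 122.03486185]]
```

```bash
python3 -m creep '[[0.002,0.0035,0,0,0,-0.7],[0,0,0.03,0,0,0],[0,0,0.035,0,0,0],[0,0,0.03,0,0,0],[0,0,0.015,0,0,0],[0,0,0.01,0,0,0],[0,0,0.006,0,0,0],[0,0,0.003,0,0,0],[0,0,0,0,0,0],[0,0,0,0,0,0]]'
python3 -m creep '[[0,0,0,0,0,0],[0,0,0,0,0,0],[0,0,0,0,0,0],[0,0,0,0,0,0],[0,0,0,0,0,0],[0,0,0,0,0,0],[0.001,0,-0.002,0,0,0],[0.005,0,0,0,0,0],[0.01,0,0,0,0,0],[0.01,0,0,0,0,0]]' 0.03
python3 -m creep '[[0.012,0,0,0,0,0],[0.015,0,0,0,0,0],[0.015,0,0,0,0,0],[0.014,0,0,0,0,0],[0,0,-0.02,0,0,0],[0,0,-0.03,0,0,0],[0,0,-0.04,0,0,0],[0,0,-0.03,0,0,0],[0,0,0,0,0,0],[0,0,0,0,0,0]]'
python3 -c "
from h import *
go(.462,.3965,.116,90)"
```

```text
time_s: 82.6
position: [0.5157, 0.0094, -0.0068]
tool_rot: [180.0, 0.0, 174.0]
contact_force: [-0.3, 0.8, 0.2]
grip_width: 0.0599
grasp_force: 0.0
time_s: 83.85
position: [0.4896, 0.0112, -0.0052]
tool_rot: [-179.9, 0.0, 173.9]
contact_force: [1.8, -4.2, -3.3]
grip_width: 0.0443
grasp_force: 30.0
time_s: 85.1
position: [0.4332, 0.0177, 0.114]
tool_rot: [-180.0, -0.0, 173.9]
contact_force: [0.7, -0.6, -3.4]
grip_width: 0.0439
grasp_force: 30.0
shift first (mm) [ 11.3 379.7  -2.3] turn [-6.000e-02 -0.000e+00  8.395e+01]
if turned first [378.8  28.8  -2. ]
```

```bash
python3 -m creep '[[0.0014,0.0475,0,0,0,0],[0.0014,0.0475,0,0,0,0],[0.0014,0.0475,0,0,0,0],[0.0014,0.0475,0,0,0,0],[0.0014,0.0475,0,0,0,0],[0.0014,0.0475,0,0,0,0],[0.0014,0.0475,0,0,0,0],[0.0014,0.0472,0,0,0,0],[0,0,0,0,0,8.4],[0,0,0,0,0,8.4]]'
python3 -m creep '[[0,0,0,0,0,8.4],[0,0,0,0,0,8.4],[0,0,0,0,0,8.4],[0,0,0,0,0,8.4],[0,0,0,0,0,8.4],[0,0,0,0,0,8.4],[0,0,0,0,0,8.4],[0,0,0,0,0,8.4],[0,0,0.02,0,0,0],[0,0,0.03,0,0,0]]'
python3 - <<'E'
from h import *
go(.462,.3965,-.0095,90)
D=todock(cloud('top')[1])
m=(D[...,0]<-6)&(D[...,0]>-120)&(abs(D[...,1]-85)<42)&(D[...,2]>46)&(D[...,2]<60);q=D[m]
print(len(q), rect(q[:,:2]/1000) if len(q) else 0)
E
```

```text
time_s: 86.35
position: [0.4611, 0.3974, 0.1123]
tool_rot: [-179.9, -0.1, 157.0]
contact_force: [-0.2, -0.3, -3.3]
grip_width: 0.0436
grasp_force: 30.0
time_s: 87.6
position: [0.4622, 0.3968, 0.0624]
tool_rot: [-180.0, 0.0, 90.2]
contact_force: [1.1, -0.2, -2.4]
grip_width: 0.0437
grasp_force: 30.0
shift first (mm) [-0.2 -0.2 71.9] turn [-0.02  0.03  0.24]
if turned first [-0.3 -0.2 71.9]
443 (array([-32.5,  84.5]), 52.7, 44.5, 0.15)
```

```bash
python3 -m creep '[[0,0,0.02,0,0,0.2],[0,0,0.02,0,0,0],[0,0,0.015,0,0,0],[0,0,0.008,0,0,0],[0,0,0.005,0,0,0],[0,0,0.003,0,0,0],[0,0,0.001,0,0,0],[0,0,0,0,0,0],[0,0,0,0,0,0],[0,0,0,0,0,0]]'
python3 -m creep '[[0,0,0,0,0,0],[0,0,0,0,0,0],[0,0,0,0,0,0],[0,0,0,0,0,0],[0,0,0,0,0,0],[0,0,0,0,0,0],[0,0,-0.02,0,0,0],[0,0,-0.03,0,0,0],[0,0,-0.04,0,0,0],[0,0,-0.04,0,0,0]]' 0.06
python3 -m creep '[[0,0,0,0,0,-8.4],[0,0,0,0,0,-8.4],[0,0,0,0,0,-8.4],[0,0,0,0,0,-8.4],[0,0,0,0,0,-8.4],[0,0,0,0,0,-8.4],[0,0,0,0,0,-8.4],[0,0,0,0,0,-8.4],[0,0,0,0,0,-8.4],[0,0,0,0,0,-8.4]]'
python3 -c "
from h import *
p=dock(-14,85);print(p); go(*p,.12,173.85)"
```

```text
time_s: 88.9
position: [0.4628, 0.397, -0.007]
tool_rot: [180.0, -0.0, 89.8]
contact_force: [-0.1, 0.2, -2.8]
grip_width: 0.0438
grasp_force: 30.0
time_s: 90.15
position: [0.4626, 0.3971, 0.1255]
tool_rot: [180.0, -0.0, 89.8]
contact_force: [-0.7, -0.7, 1.3]
grip_width: 0.06
grasp_force: 0.0
time_s: 91.4
position: [0.4629, 0.3969, 0.1243]
tool_rot: [180.0, 0.1, 174.1]
contact_force: [0.6, -0.5, 0.4]
grip_width: 0.0598
grasp_force: 0.0
[0.54768677 0.08701066]
shift first (mm) [-116.5 -299.5    4.3] turn [0.02 0.06 0.2 ]
if turned first [-117.5 -299.     4.3]
```

```bash
python3 -m creep '[[-0.0166,-0.0428,0,0,0,0.2],[-0.0166,-0.0428,0,0,0,0],[-0.0166,-0.0428,0,0,0,0],[-0.0166,-0.0428,0,0,0,0],[-0.0166,-0.0428,0,0,0,0],[-0.0166,-0.0428,0,0,0,0],[-0.0166,-0.0428,0,0,0,0],[0,0,0,0,0,0],[0,0,0,0,0,0],[0,0,0,0,0,0]]'
python3 - <<'E'
from h import *
p=dock(-14,85); go(*p,-.0060,173.85)
img,W=cloud('top'); cv2.imwrite('pics/t12.png',cv2.resize(img[150:350,80:400],(800,500)))
for r in packs(W,.030,.058,(.3,.7,.27,.48)): print('tray pack',r)
D=todock(W)
m=(D[...,0]<-6)&(D[...,0]>-120)&(abs(D[...,1]-85)<42)&(D[...,2]>46)&(D[...,2]<60);q=D[m]
print(len(q), np.percentile(q,[1,99],axis=0).round(1))
E
```

```text
time_s: 92.65
position: [0.5446, 0.0875, 0.1234]
tool_rot: [180.0, 0.0, 173.7]
contact_force: [0.5, -0.5, 0.2]
grip_width: 0.06
grasp_force: 0.0
shift first (mm) [ -3.1  -0.2 129.4] turn [ 0.01  0.03 -0.17]
if turned first [ -3.1  -0.2 129.4]
tray pack ((array([541.3, 374.3]), 141.4, 42.6, -88.94), 1114, 0.049)
tray pack ((array([462.1, 370.3]), 140.0, 44.2, 89.72), 1165, 0.0493)Traceback (most recent call last):
  File "<stdin>", line 7, in <module>
    return _quantile_unchecked(
        a, q, axis, out, overwrite_input, method, keepdims, weights)
    return _ureduce(a,
                    func=_quantile_ureduce_func,
    ...<5 lines>...
                    overwrite_input=overwrite_input,
                    method=method)
    r = func(a, **kwargs)
    result = _quantile(arr,
                       quantiles=q,
    ...<2 lines>...
                       out=out,
                       weights=wgt)
    slices_having_nans = np.isnan(arr[-1, ...])
                                  ~~~^^^^^^^^^
IndexError: index -1 is out of bounds for axis 0 with size 0
```

View pics/t12.png

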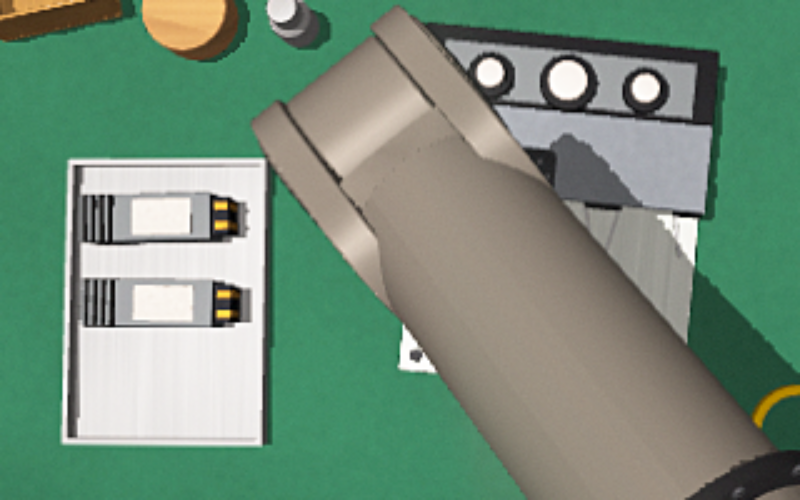

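Two packs lie flat in the tray at (160,217) and (163,303), and the near slot is free. I take the last pack.

```bash
python3 -m creep '[[-0.003,0,0,0,0,-0.2],[0,0,0.03,0,0,0],[0,0,0.035,0,0,0],[0,0,0.03,0,0,0],[0,0,0.015,0,0,0],[0,0,0.01,0,0,0],[0,0,0.006,0,0,0],[0,0,0.003,0,0,0],[0,0,0,0,0,0],[0,0,0,0,0,0]]'
python3 -m creep '[[0,0,0,0,0,0],[0,0,0,0,0,0],[0,0,0,0,0,0],[0,0,0,0,0,0],[0,0,0,0,0,0],[0,0,0,0,0,0],[0.001,0,-0.002,0,0,0],[0.005,0,0,0,0,0],[0.01,0,0,0,0,0],[0.01,0,0,0,0,0]]' 0.03
```

```text
time_s: 93.95
position: [0.548, 0.0859, -0.0058]
tool_rot: [180.0, 0.0, 173.8]
contact_force: [0.4, 0.0, 0.6]
grip_width: 0.0601
grasp_force: 0.0
time_s: 95.2
position: [0.5208, 0.0887, -0.0043]
tool_rot: [-180.0, -0.0, 173.8]
contact_force: [-0.2, -0.0, -2.4]
grip_width: 0.0439
grasp_force: 30.0
```

```bash
python3 -m creep '[[0.012,0,0,0,0,0],[0.015,0,0,0,0,0],[0.015,0,0,0,0,0],[0.015,0,0,0,0,0],[0.015,0,0,0,0,0],[0.008,0,0,0,0,0],[0,0,-0.02,0,0,0],[0,0,-0.03,0,0,0],[0,0,-0.04,0,0,0],[0,0,-0.03,0,0,0]]'
python3 -c "
from h import *
go(.382,.3965,.116,90)"
```

```text
time_s: 96.45
position: [0.4425, 0.0976, 0.1172]
tool_rot: [180.0, 0.0, 173.8]
contact_force: [1.1, -2.0, -2.8]
grip_width: 0.0441
grasp_force: 30.0
shift first (mm) [ 92.5 290.5   1.2] turn [4.000e-02 2.000e-02 8.378e+01]
if turned first [298.9 -60.5   1.2]
```

```bash
python3 -m creep '[[0.0132,0.0415,0,0,0,0],[0.0132,0.0415,0,0,0,0],[0.0132,0.0415,0,0,0,0],[0.0132,0.0415,0,0,0,0],[0.0132,0.0415,0,0,0,0],[0.0132,0.0415,0,0,0,0],[0.0132,0.0415,0,0,0,0],[0,0,0,0,0,8.4],[0,0,0,0,0,8.4],[0,0,0,0,0,8.4]]'
python3 -m creep '[[0,0,0,0,0,8.4],[0,0,0,0,0,8.4],[0,0,0,0,0,8.4],[0,0,0,0,0,8.4],[0,0,0,0,0,8.4],[0,0,0,0,0,8.4],[0,0,0,0,0,8.2],[0,0,0.02,0,0,0],[0,0,0.03,0,0,0],[0,0,0,0,0,0]]'
python3 -c "
from h import *
go(.382,.3965,-.0085,90)"
```

```text
time_s: 97.7
position: [0.3818, 0.3963, 0.1157]
tool_rot: [-180.0, -0.0, 148.3]
contact_force: [-0.6, 0.5, -3.5]
grip_width: 0.0437
grasp_force: 30.0
time_s: 98.95
position: [0.3806, 0.3947, 0.0631]
tool_rot: [-179.8, 0.2, 90.2]
contact_force: [0.1, 0.2, -2.2]
grip_width: 0.0435
grasp_force: 30.0
shift first (mm) [ 1.9  1.7 71.6] turn [-0.2   0.16  0.17]
if turned first [ 1.8  1.4 71.6]
```

```bash
python3 -m creep '[[0.001,0.001,0.02,0,0,0],[0,0,0.02,0,0,0],[0,0,0.015,0,0,0],[0,0,0.008,0,0,0],[0,0,0.005,0,0,0],[0,0,0.002,0,0,0],[0,0,0.001,0,0,0],[0,0,0.0005,0,0,0],[0,0,0,0,0,0],[0,0,0,0,0,0]]'
python3 -m creep '[[0,0,0,0,0,0],[0,0,0,0,0,0],[0,0,0,0,0,0],[0,0,0,0,0,0],[0,0,0,0,0,0],[0,0,0,0,0,0],[0,0,-0.02,0,0,0],[0,0,-0.03,0,0,0],[0,0,-0.04,0,0,0],[0,0,-0.04,0,0,0]]' 0.06
python3 -m creep '[[0.01,0,-0.02,0,0,0],[0,0.03,-0.02,0,0,0],[0,0.04,0,0,0,0],[-0.04,0.03,0,0,0,0],[-0.05,0,0,0,0,0],[-0.05,0,0,0,0,0],[-0.05,0,0,0,0,0],[-0.05,0,0,0,0,0],[-0.05,0,0,0,0,0],[-0.03,0,0,0,0,0]]'
python3 - <<'E'
from h import *
img,W=cloud('top'); cv2.imwrite('pics/t13.png',img)
for r in packs(W,.030,.058,(.3,.7,.27,.48)): print('tray pack',r)
E
```

```text
time_s: 100.2
position: [0.3831, 0.3972, -0.0055]
tool_rot: [180.0, -0.0, 90.0]
contact_force: [-0.7, 0.1, -3.3]
grip_width: 0.0435
grasp_force: 30.0
time_s: 101.45
position: [0.3828, 0.3974, 0.1269]
tool_rot: [180.0, -0.0, 90.0]
contact_force: [1.0, 0.1, -0.5]
grip_width: 0.0603
grasp_force: 0.0
time_s: 102.7
position: [0.4827, 0.0849, 0.1656]
tool_rot: [179.9, 0.0, 89.9]
contact_force: [1.2, 0.5, 0.8]
grip_width: 0.0603
grasp_force: 0.0
tray pack ((array([541.3, 374.5]), 141.4, 42.9, -89.04), 1112, 0.0488)
tray pack ((array([462.1, 370.8]), 140.8, 44.1, 89.73), 1157, 0.0491)
tray pack ((array([381.3, 370.3]), 140.0, 44.3, 89.87), 1157, 0.0491)
```

View pics/t13.png

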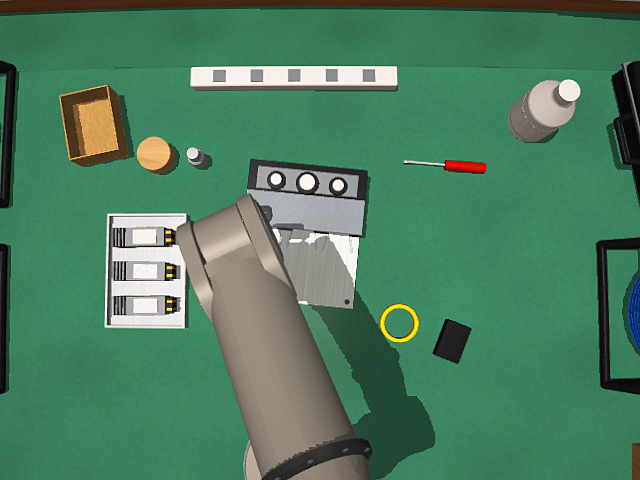

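All three packs lie flat in the tray at (145,237), (145,271) and (145,305), the other objects have not moved, and the robot is clear.

```bash
python3 -c "
from rig import job_done
print(job_done())"
```

```text
the job is handed in; nothing more can be done
None
```

I slid all three packs home under the hood, pressed the keys middle, left, right, then laid the packs flat in the tray and handed in at about 103 s; the wrist force reached about 76 N on the middle key, under the 120 N limit but above the 40 N set for the arm or gripper body, though only the fingertips touched it.

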